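# Clamp a jar in the ratchet vise

### The job

Stand the brown jar with the black cap upright between the jaws of the green ratchet vise, let go of it, and pump the vise's red lever back and forth by its black knob to close the jaws notch by notch until the jar is held firmly: stop after the first click for which the knob had to be pushed with 4 N or more, and do not go on to crush it. Leave the lever swung fully back to its home end, on the side of the jaws, work the jaws only through the lever and without forcing it, and do not disturb the other things on the table.

Things in the scene. Friction and masses are not known exactly. Their poses are not given: they have to be found in the camera images.
- jar_mid (a point): brown, wood-patterned jar with a flat black cap, a cylinder 45 mm in diameter and 119 mm high, 0.25 to 0.5 kg, loose, standing upright; this point is its centre, half-way up
- nest (a point): point on the vise's 8 mm base plate, under the jar's axis when the jar touches both faces of the V-shaped rubber stop (stop's top 60 mm above the table). +y points from the sliding jaw into the V (the closing direction), +z up; the vise may be turned on the table. The jar may be set down short of the V (towards the pad): the closing pad pushes it home
- pivot (a point): the green vise, 110 x 300 mm, is fastened to the table; upright axis of its ratchet wheel and lever, at the lever's height, 42 mm above the table; axes as nest, which lies 130 to 143 mm from it along +y
- knob (a point): centre of the upright black knob on the red lever: 18 mm in diameter, from 42 to 86 mm above the table, this point at 64 mm; 95 mm from the pivot axis. The lever is a flat bar, top 42 mm above the table. Push at the knob on a driving swing: 1 to 2 N while the jaw runs free, then 2 to 3 N more each notch as the pad squeezes the jar; 4 to 6.5 N is firm, above 8 N crushes. On the way back about 1 N
- lever (a joint): lever angle a (rad), -0.65 to 0.65 (stops with stiff rubber buffers), counter-clockwise from above; knob at pivot + 95 mm * (-cos a, -sin a) along the vise's x, y (axes of nest). Home is -0.65 (knob nearest the jaws). Positive swings drive the wheel, negative ones only drag the pawl back. From home one notch clicks in just past a = 0, a second just past 0.52. It stays where it is left
- pad: flat rubber pad, 48 x 40 mm, top 58 mm above the table, on springs on the sliding jaw, facing the V; origin at its face, middle of its lower side, 8 mm above the table. At the start it stands 53 to 65 mm from where the 45 mm jar will touch the V, so the jar has 8 to 20 mm to spare
- shaker_mid (a point): bystander, not to be moved: steel flour shaker with a mesh lid, 67 mm in diameter, 110 mm high; its centre, half-way up. It and the jar stand in either of two places to the left of the vise
- wheel: steel ratchet wheel, 80 mm across, 12 saw teeth, flat under the lever; origin on the axis, 20 mm above the table. Turned counter-clockwise (seen from above) it closes the jaw, 5.5 mm a notch (0.524 rad); a sprung pawl on the base holds each notch once clicked in. A swing stopped before its click is lost on the way back
Mind the look-alikes: they are no part of the job. What is shaped like the part that bears jar_mid but turquoise is not meant.

How it is judged:
By the outcome, as a careful person would: the job done as asked, in the order asked, and still so for the second after the job is handed in, with the robot touching nothing.
It also fails if it takes over 72 s, if anything falls off the work surface, if the arm or the gripper's body presses on something with over 40 N, if the wrist force passes 120 N, or if a joint passes its speed limit or range.

### The arm

A 6-joint arm with a two-finger parallel gripper is mounted at the origin on a cart in front of the work surface, level with it; the furniture and walls round the work are solid. World frame = base frame: x ahead of the robot, y to its left, z up, the work surface at z = 0. Lengths are in m, angles in rad, forces in N, time in s.
With the tool pointing down it reaches from about 0.4 to 0.825 m from the base axis. Payload 7 kg.
Tool frame: the origin (TCP) lies between the finger pads; the fingertips stand 17 mm ahead of it and the grasp point (between the pads) lies 2 mm behind it; y points along the fingers, z is the direction in which the jaws open and shut, and the axes are right-handed (so a half turn about y gives the same grasp; the last joint's range is limited). The gripper opens to 85 mm and grips with 20 to 120 N. Pads are 22 mm wide; open, the fingers measure 114 mm over their backs; the gripper's body (76 mm by 85 mm) begins 54 mm behind the grasp point. The pads swing forward as they close: fully open they stand 13 mm farther back than shut.
Start: joints at [1.529, 0.359, 0.012, 0, -1.224, -0.288], TCP at [0.219, 0.639, 0.226] pointing down, gripper open.
Joint ranges: [-3.07, 3.07], [-1.43, 2.12], [-1.02, 1.25], [-3.03, 1.67], [-3.05, -0], [-3.03, 3.03]. Speed limits (rad/s): [2.39, 2.39, 3.01, 3.14, 3.14, 3.14].

### API

Orientations are given as a rotation vector (axis times angle).
In Python, from rig import ctrl gives the robot as it stands.
- The arm moves only by the tool play_rows, never from a script. Its argument "motion" is one flat list of numbers, 7 for each row, row after row: the shift along the tool's x, y, z in cm, then the turn, a rotation vector about the tool's x, y, z in rad, then the closure, from -1 (fully open) to 1 (shut). In form: [tx, ty, tz, ax, ay, az, claw, tx, ty, tz, ax, ay, az, claw, ...]. A call has 1 to 8 rows; each row is the pose to reach, as a shift and turn from the pose commanded when the call began, along the tool's axes at that moment; what a row does not reach only later rows make up. A row lasts 1/8 s, in which the tool goes at most 62.5 mm and 10.7 degrees, less where a joint would pass 70% of its speed; a pose out of reach is approached as far as the arm can. A call with a gripper value outside its range is refused whole. The fingers move at their own pace and stop on an object; the grip force is fixed at half the most. Time passes only in rows, so rows that repeat a pose let the fingers close. It gives the time, the measured TCP pose, the force and the opening at its end, in the units of the state.
- ctrl.get_obs(): the state, without advancing time (a new reading comes with each control period).
- ctrl.grab_frame(name): name is "scene" or "top" or "wrist"; returns a dict with "image" (384x512x3 uint8, red, green, blue), "K" (3x3 intrinsics, pixels), "world_from_camera" (4x4, takes a point from camera to world coordinates); the wrist camera has in their place "hand_eye" (4x4, takes a point from camera to tool coordinates, whose origin is the TCP and whose axes are the tool frame's). Camera axes: x right, y up, looking along -z (the intrinsics and any distortion apply to the point x, -y, -z); pixel columns grow to the right and rows downward; lengths in m; the calibration is good to about 2 mm. A picture is of the moment at which its call begins: read the wrist's pose just before it. There is no depth.
- ctrl.close_job(): hands the job in, once; it reports no verdict.
The state is a dict: "clock": time; "joints": joint angles; "dq": joint speeds; "joint_efforts": joint torques, N m; "eef_pos": TCP position; "tcp_rot": TCP orientation; "wrist_force": force on the tool from outside, world axes, zero at the start; "moment": the same for the moment, N m; "finger_gap": finger opening in m.
Only numpy, scipy, OpenCV 4.12 (cv2) and the standard library are available. Lean on these libraries where they do the work, as an engineer would, in place of code of your own. Each camera call takes 0.05 s, during which the arm holds its last target.

## Working session

There is one attempt and no reset: what is moved stays moved. The work goes in short steps, Python scripts to look and compute and a tool call to move; the robot and the scene stay as the last step left them, time stands still between calls to the robot, and variables do not carry over. Pictures are saved under pics/ and viewed, and the job is handed in when it is done.

Besides the shell and the picture viewer there is one more tool, called after ">>>" in YAML: its name, and indented under it one key for each argument. play_rows: Moves the arm, as the interface text tells. Its arguments: {"type":"object","properties":{"motion":{"type":"array"}},"required":["motion"]}

```bash
mkdir -p pics; ls
cat > h.py <<'E'
import numpy as np, cv2
from rig import ctrl
def grab(n,fn=None):
    o=ctrl.get_obs(); f=ctrl.grab_frame(n)
    if fn: cv2.imwrite('pics/'+fn,cv2.cvtColor(f['image'],cv2.COLOR_RGB2BGR))
    return o,f
E
python3 - <<'E'
from h import *
for n in ['scene','top','wrist']:
    o,f=grab(n,n+'0.png'); 
    print(n,{k:(np.round(v,4).tolist() if k!='image' else v.shape) for k,v in f.items()})
print(o)
E
```

```text
pics
scene {'image': (384, 512, 3), 'K': [[391.1731, 0.0, 257.3187], [0.0, 391.1731, 187.7705], [0.0, 0.0, 1.0]], 'world_from_camera': [[0.8665, 0.2379, -0.4389, -0.0022], [-0.4991, 0.3948, -0.7714, -0.7142], [-0.0102, 0.8874, 0.4608, 0.5785], [0.0, 0.0, 0.0, 1.0]]}
top {'image': (384, 512, 3), 'K': [[484.0226, 0.0, 253.9827], [0.0, 484.0226, 181.7333], [0.0, 0.0, 1.0]], 'world_from_camera': [[-0.0185, 0.9984, -0.0537, 0.4147], [-0.9997, -0.0193, -0.0159, 0.1265], [-0.0169, 0.0534, 0.9984, 1.1701], [0.0, 0.0, 0.0, 1.0]]}
wrist {'image': (384, 512, 3), 'K': [[302.2954, 0.0, 256.8876], [0.0, 302.2954, 191.9225], [0.0, 0.0, 1.0]], 'hand_eye': [[0.0004, -0.9554, -0.2953, -0.0764], [-0.0003, 0.2953, -0.9554, -0.1493], [1.0, 0.0005, -0.0002, 0.0003], [0.0, 0.0, 0.0, 1.0]]}
{'clock': 0.1, 'joints': array([ 1.52911407e+00,  3.59340094e-01,  1.11490513e-02, -3.17863985e-04,
       -1.22411410e+00, -2.88065161e-01]), 'dq': array([ 0.00038585, -0.00204165,  0.00134027,  0.00172262, -0.00011456,
        0.00055163]), 'joint_efforts': array([-3.50338712e-03, -5.84767556e+01,  2.94109762e+01,  6.95452094e+00,
       -3.18282408e-03,  8.37896952e-07]), 'eef_pos': array([0.21847017, 0.63819477, 0.22483902]), 'tcp_rot': array([-0.33987849, -2.04115535,  2.04433225]), 'wrist_force': array([ 0.75293521,  0.68870829, -0.65474026]), 'moment': array([-0.0226744 ,  0.03654637, -0.03752627]), 'finger_gap': 0.0853148474493543}
```

View pics/scene0.png

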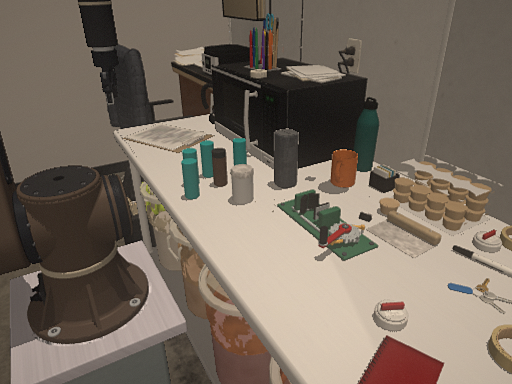

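View pics/top0.png

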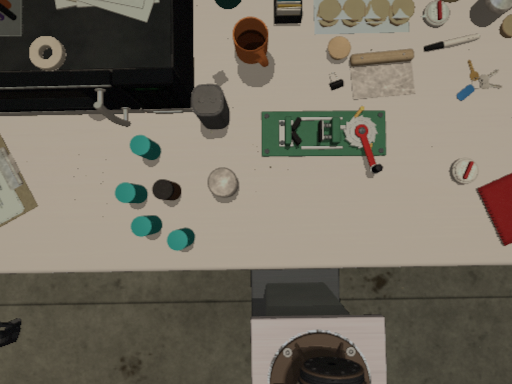

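View pics/wrist0.png

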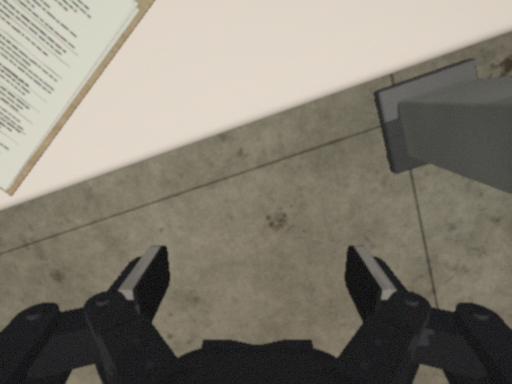

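Run:
```python
import cv2,numpy as np
t=cv2.imread('pics/top0.png'); s=cv2.imread('pics/scene0.png')
a=cv2.resize(t[95:185,250:400],None,fx=5,fy=5,interpolation=cv2.INTER_CUBIC)
cv2.imwrite('pics/c_vise.png',a)
a=cv2.resize(t[125:260,110:250],None,fx=4,fy=4,interpolation=cv2.INTER_CUBIC);
cv2.imwrite('pics/c_jar.png',a)
a=cv2.resize(s[120:270,170:390],None,fx=3.6,fy=3.6,interpolation=cv2.INTER_CUBIC)
cv2.imwrite('pics/c_sc.png',a)
```

```text
(no output)
```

View pics/c_vise.png

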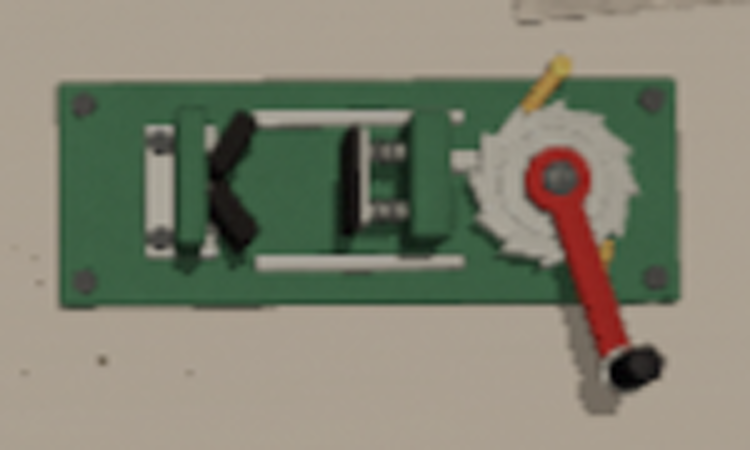

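View pics/c_jar.png

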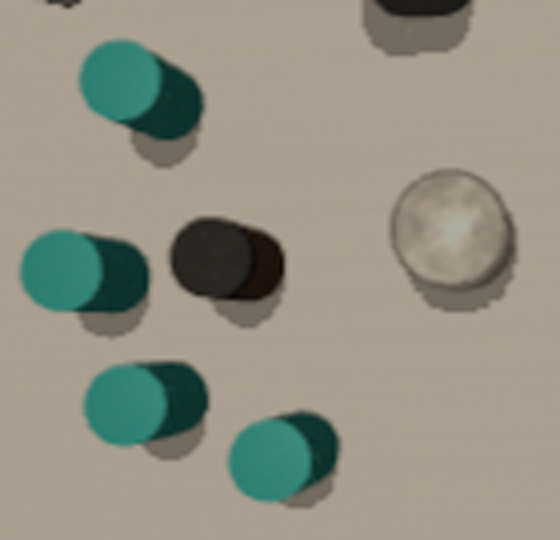

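View pics/c_sc.png

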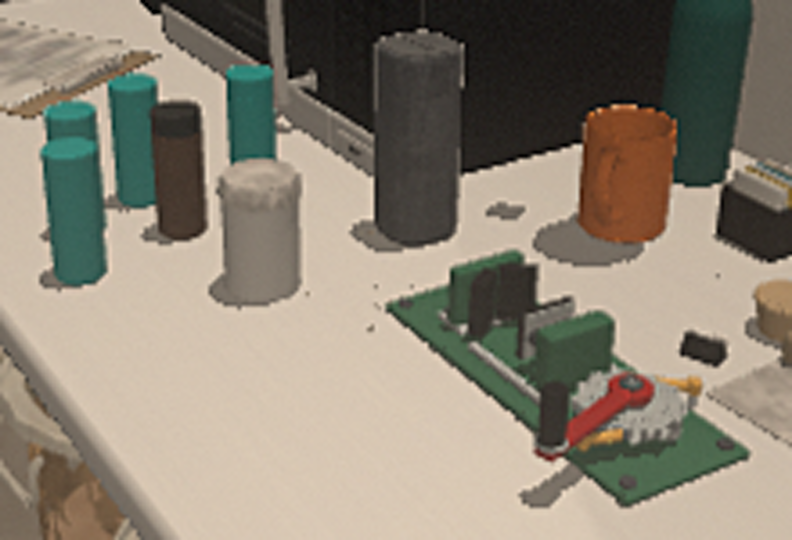

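```bash
cat >> h.py <<'E'
import json
CAM={}
def ray(f,u,v,R=None,o=None):
    K=f['K'];d=np.array([(u-K[0,2])/K[0,0],-(v-K[1,2])/K[1,1],-1.])
    T=f.get('world_from_camera',None)
    if T is None: T=f['T']
    return T[:3,3],T[:3,:3]@d
def onz(f,u,v,z):
    o,d=ray(f,u,v); return o+d*(z-o[2])/d[2]
def proj(f,p):
    T=f['world_from_camera'] if 'world_from_camera' in f else f['T']
    c=T[:3,:3].T@(np.asarray(p)-T[:3,3]); K=f['K']
    return np.array([K[0,0]*c[0]/-c[2]+K[0,2],K[1,1]*c[1]/c[2]+K[1,2]])
def tri(r1,r2):
    (o1,d1),(o2,d2)=r1,r2
    d1=d1/np.linalg.norm(d1);d2=d2/np.linalg.norm(d2)
    A=np.c_[d1,-d2]; s=np.linalg.lstsq(A,o2-o1,rcond=None)[0]
    a=o1+s[0]*d1;b=o2+s[1]*d2
    return (a+b)/2,np.linalg.norm(a-b)
from scipy.spatial.transform import Rotation as Rn
def grabw(fn=None):
    o,f=grab('wrist',fn); T=np.eye(4);T[:3,:3]=Rn.from_rotvec(o['tcp_rot']).as_matrix();T[:3,3]=o['eef_pos']
    f['T']=T@f['hand_eye']; return o,f
def blob(mask,near=None):
    n,l,st,c=cv2.connectedComponentsWithStats(mask.astype(np.uint8))
    return [(st[i].tolist(),c[i].round(2).tolist()) for i in range(1,n) if st[i][4]>15]
E
python3 - <<'E'
from h import *
_,t=grab('top');_,s=grab('scene')
ct=lambda x,y:((x+.5)/5-.5+250,(y+.5)/5-.5+95)
cs=lambda x,y:((x+.5)/3.6-.5+170,(y+.5)/3.6-.5+120)
cj=lambda x,y:((x+.5)/4-.5+110,(y+.5)/4-.5+125)
cor=[onz(t,*ct(*p),.008) for p in [(58,85),(675,78),(680,300),(62,307)]]
print('base corners',np.round(cor,4).tolist())
d=(cor[0]+cor[3]-cor[1]-cor[2]);print('vise y dir',d/2, np.degrees(np.arctan2(-d[0],d[1])))
dx=cor[0]+cor[1]-cor[2]-cor[3];print('xdir',dx/2,np.degrees(np.arctan2(dx[1],dx[0])))
print('jar top@.119',onz(t,*cj(211,257),.119))
print('jar tri',tri(ray(t,*cj(211,257)),ray(s,*cs(177,107))), 'base scene', onz(s,*cs(182,231),0))
print('shaker',onz(t,*cj(451,229),.11),tri(ray(t,*cj(451,229)),ray(s,*cs(260,172))))
print('pivot tri',tri(ray(t,*ct(561,178)),ray(s,*cs(632,384))),onz(t,*ct(561,178),.046))
# knob top
print('knob',tri(ray(t,*ct(642,366)),ray(s,*cs(554,386))),onz(t,*ct(642,366),.086))
hsv=cv2.cvtColor(t['image'],cv2.COLOR_RGB2HSV)
print('turq',blob((hsv[...,0]>75)&(hsv[...,0]<95)&(hsv[...,1]>100)&(hsv[...,2]>95)))
for p in [(121,81),(61,271),(126,404),(270,459)]: print(onz(t,*cj(*p),.119))
# pad face and V
for nm,p,z in [('padtop',(358,126),.058),('padtopb',(352,232),.058),('Vapex',(213,180),.06),('Vtip1',(256,118),.06),('Vtip2',(256,240),.06)]:
  print(nm,onz(t,*ct(*p),z))
E
```

```text
base corners [[0.647, 0.1243, 0.008], [0.6439, -0.1733, 0.008], [0.5363, -0.1722, 0.008], [0.5389, 0.1245, 0.008]]
vise y dir [0.00286821 0.29719472 0.        ] -0.5529419246244344
xdir [ 0.10782447 -0.00064696  0.        ] -0.34377791132909563
jar top@.119 [0.45951044 0.34320532 0.119     ]
jar tri (array([0.46032109, 0.34251642, 0.12034816]), np.float64(0.0019186215400719211)) base scene [0.45849637 0.34135824 0.        ]
shaker [0.47274774 0.21275733 0.11      ] (array([0.47351112, 0.21287196, 0.10541047]), np.float64(0.001147616182255311))
pivot tri (array([ 0.59141169, -0.11009681,  0.04243968]), np.float64(0.0007711608890346437)) [ 0.59053548 -0.109114    0.046     ]
knob (array([ 0.49951708, -0.13485444,  0.08540445]), np.float64(0.0015241026600442006)) [ 0.49883702 -0.1342615   0.086     ]
turq [([130, 136, 20, 19, 308], [139.72, 144.78]), ([116, 183, 19, 20, 312], [125.06, 192.31]), ([132, 216, 20, 20, 315], [141.11, 225.9]), ([168, 230, 20, 20, 322], [177.2, 239.72])]
[0.55699618 0.3918909  0.119     ]
[0.45343781 0.4253621  0.119     ]
[0.38048634 0.39019376 0.119     ]
[0.34939246 0.31205392 0.119     ]
padtop [ 0.61484181 -0.01384539  0.058     ]
padtopb [ 0.56561855 -0.00980953  0.058     ]
Vapex [0.59080629 0.05379574 0.06      ]
Vtip1 [0.61921986 0.03330845 0.06      ]
Vtip2 [0.56255932 0.03464744 0.06      ]
```

```bash
cat >> h.py <<'E'
def Rdown(jaw,flip=False):
    # tool y down, tool z along horizontal angle jaw (rad from world x)
    z=np.array([np.cos(jaw),np.sin(jaw),0]);y=np.array([0,0,-1.]);x=np.cross(y,z)
    return np.c_[x,y,z]
def to(p,jaw,n=None,pose=None):
    o=ctrl.get_obs(); R=Rn.from_rotvec(o['tcp_rot']).as_matrix(); P=o['eef_pos']
    if pose is not None: P,R=pose
    s=R.T@(np.asarray(p)-P)*100; r=Rn.from_matrix(R.T@Rdown(jaw)).as_rotvec()
    print('shift cm',s.round(2),'turn',r.round(3),'rows>=',np.ceil(max(np.linalg.norm(s)/6.25,np.linalg.norm(r)/.186)))
def st():
    o=ctrl.get_obs(); R=Rn.from_rotvec(o['tcp_rot']).as_matrix()
    print('t',round(o['clock'],2),'p',o['eef_pos'].round(4),'jaw deg',np.degrees(np.arctan2(R[1,2],R[0,2])).round(2),'y',R[:,1].round(3),'F',o['wrist_force'].round(2),'gap',round(o['finger_gap'],4),'q',o['joints'].round(2))
E
python3 - <<'E'
from h import *
st()
R=Rn.from_rotvec(ctrl.get_obs()['tcp_rot']).as_matrix();print(R.round(3))
to([.57,.06,.30],0);to([.57,.06,.30],np.pi)
E
```

```text
t 0.25 p [0.2186 0.6384 0.2253] jaw deg -108.9 y [-0.    -0.001 -1.   ] F [-0.15  0.13  0.58] gap 0.0856 q [ 1.53  0.36  0.01 -0.   -1.22 -0.29]
[[-0.946 -0.    -0.324]
 [ 0.324 -0.001 -0.946]
 [-0.    -1.     0.001]]
shift cm [-51.99  -7.43  43.34] turn [-1.000e-03 -1.901e+00  1.000e-03] rows>= 11.0
shift cm [-51.99  -7.43  43.34] turn [-1.000e-03  1.241e+00 -1.000e-03] rows>= 11.0
```

Run:
```python
from h import *
to([.57,.06,.27],np.pi)
```

```text
shift cm [-51.98  -4.43  43.34] turn [-1.000e-03  1.241e+00 -1.000e-03] rows>= 11.0
```

>>> play_rows:
  motion: [-10,-1,9,0,0.18,0,-1,-20,-2,17,0,0.36,0,-1,-30,-3,25,0,0.6,0,-1,-40,-4,34,0,0.8,0,-1,-52,-4.4,43.3,0,1.0,0,-1,-52,-4.4,43.3,0,1.24,0,-1,-52,-4.4,43.3,0,1.24,0,-1,-52,-4.4,43.3,0,1.24,0,-1]

```text
clock: 1.25
eef_pos: [0.4777, 0.2102, 0.2598]
tcp_rot: [-1.209, -1.21, 1.208]
wrist_force: [1.6, 0.9, 0.1]
finger_gap: 0.0854
```

Run:
```python
from h import *
st();to([.57,.06,.27],np.pi)
```

```text
t 1.25 p [0.4777 0.2102 0.2598] jaw deg 179.97 y [ 0.001  0.001 -1.   ] F [1.64 0.89 0.14] gap 0.0854 q [ 0.79  0.08 -0.27  0.   -1.22 -0.79]
shift cm [-15.01  -1.03  -9.24] turn [ 0.001 -0.     0.001] rows>= 3.0
```

>>> play_rows:
  motion: [-5,-0.4,-3,0,0,0,-1,-10,-0.8,-6,0,0,0,-1,-15,-1,-9.2,0,0,0,-1,-15,-1,-9.2,0,0,0,-1,-15,-1,-9.2,0,0,0,-1]

```text
clock: 1.88
eef_pos: [0.5689, 0.0617, 0.269]
tcp_rot: [-1.209, -1.209, 1.209]
wrist_force: [-0.3, 0.7, -0.4]
finger_gap: 0.0853
```

Run:
```python
from h import *
st()
o,f=grabw('w1.png')
im=cv2.cvtColor(f['image'],cv2.COLOR_RGB2BGR)
cv2.imwrite('pics/w1b.png',cv2.resize(im[:270,:],(780,411),interpolation=cv2.INTER_CUBIC))
```

```text
t 1.88 p [0.5689 0.0617 0.269 ] jaw deg 179.98 y [-0.001  0.    -1.   ] F [-0.26  0.66 -0.41] gap 0.0853 q [ 0.45  0.17 -0.15 -0.   -1.25 -0.45]
```

View pics/w1.png

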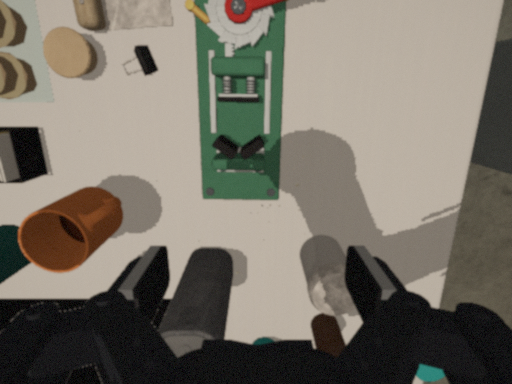

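Run:
```python
import cv2
im=cv2.imread('pics/w1.png')
cv2.imwrite('pics/w1b.png',cv2.resize(im[40:210,180:320],None,fx=3.5,fy=3.5,interpolation=cv2.INTER_CUBIC))
```

```text
(no output)
```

View pics/w1b.png

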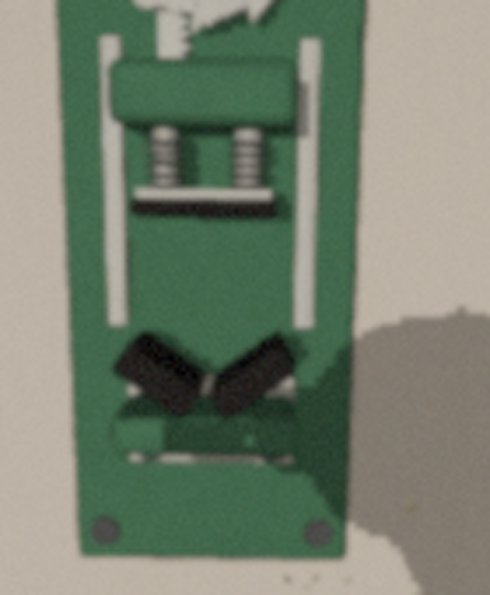

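Run:
```python
from h import *
_,w=grabw();_,t=grab('top');st()
c=lambda x,y:((x+.5)/3.5-.5+180,(y+.5)/3.5-.5+40)
ct=lambda x,y:((x+.5)/5-.5+250,(y+.5)/5-.5+95)
print('padface L,R',onz(w,*c(135,215),.058),onz(w,*c(277,215),.058))
A=[onz(w,*c(*p),.06)[:2] for p in [(150,333),(203,378),(282,336),(216,377)]]
print('V',np.round(A,4))
# faces lines -> nest
def line(a,b):
    d=(b-a)/np.linalg.norm(b-a);n=np.array([-d[1],d[0]])
    if n[1]>0:n=-n  # towards pad (-y)
    return n,n@a
n1,c1=line(A[0],A[1]);n2,c2=line(A[2],A[3])
print(n1,n2,'nest',np.linalg.solve(np.array([n1,n2]),[c1+.0225,c2+.0225]))
print('base far corners',onz(w,*c(83,555),.008),onz(w,*c(343,557),.008))
# heights by tri: V tips
print('tri Vtip(+x)',tri(ray(w,*c(150,333)),ray(t,*ct(254,116))))
print('tri Vtip(-x)',tri(ray(w,*c(290,338)),ray(t,*ct(258,238))))
print('tri pad -x', tri(ray(w,*c(277,214)),ray(t,*ct(357,235))))
```

```text
t 2.02 p [0.5687 0.0631 0.2694] jaw deg -179.85 y [ 0.  0. -1.] F [-0.46 -0.02  0.1 ] gap 0.0855 q [ 0.45  0.16 -0.15 -0.   -1.25 -0.45]
padface L,R [ 0.61385474 -0.01077873  0.058     ] [ 0.56752546 -0.01080615  0.058     ]
V [[0.61   0.0271]
 [0.5925 0.0422]
 [0.5658 0.028 ]
 [0.5881 0.0418]]
[-0.65333141 -0.75707203] [ 0.52505759 -0.8510667 ] nest [0.58868421 0.01573391]
base far corners [0.64620722 0.12273787 0.008     ] [0.53992462 0.12352518 0.008     ]
tri Vtip(+x) (array([0.61736628, 0.03095975, 0.04445534]), np.float64(0.011891964561754417))
tri Vtip(-x) (array([0.56413036, 0.03146946, 0.04507504]), np.float64(0.0033192112250347654))
tri pad -x (array([ 0.56644871, -0.01213945,  0.04874233]), np.float64(0.0029901703036704186))
```

Run:
```python
from h import *
st();o,f=grabw('w2.png');np.save('w2T.npy',f['T'])
im=cv2.imread('pics/w2.png')
cv2.imwrite('pics/w2b.png',cv2.resize(im[85:165,205:275],None,fx=7,fy=7,interpolation=cv2.INTER_CUBIC))
```

```text
t 2.02 p [0.5687 0.0631 0.2694] jaw deg -179.85 y [ 0.  0. -1.] F [-0.46 -0.02  0.1 ] gap 0.0855 q [ 0.45  0.16 -0.15 -0.   -1.25 -0.45]
```

View pics/w2b.png

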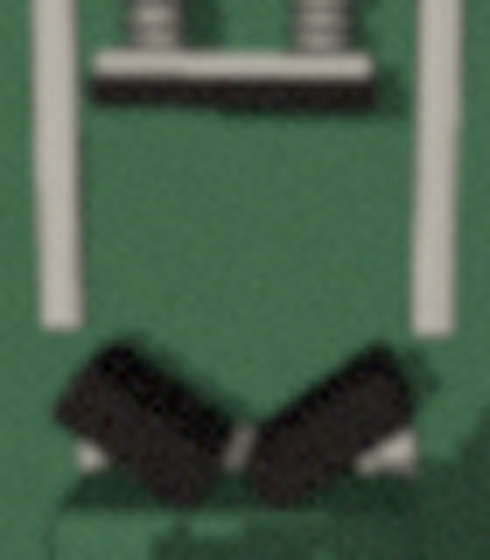

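Run:
```python
import cv2,numpy as np
im=cv2.imread('pics/w2.png')
c=cv2.resize(im[128:162,208:272],None,fx=12,fy=12,interpolation=cv2.INTER_CUBIC).astype(float)
c=np.clip(c*3.0,0,255).astype(np.uint8)
cv2.imwrite('pics/w2c.png',c)
```

```text
(no output)
```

View pics/w2c.png

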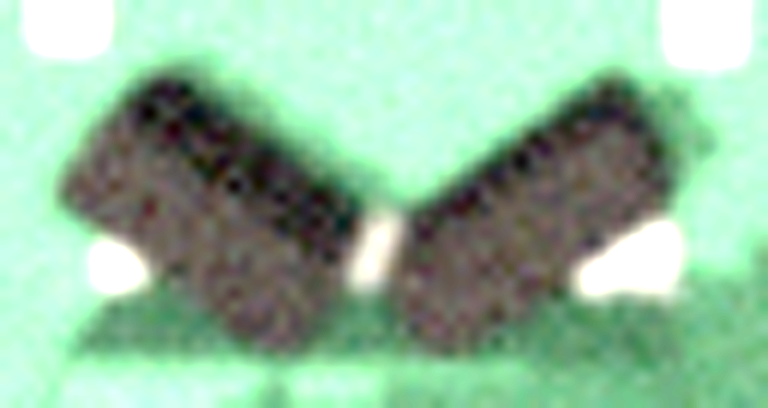

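Run:
```python
from h import *
_,w=grabw();w['T']=np.load('w2T.npy')
c=lambda x,y:((x+.5)/12-.5+208,(y+.5)/12-.5+128)
c7=lambda x,y:((x+.5)/7-.5+205,(y+.5)/7-.5+85)
print('padface',onz(w,*c7(95,102),.058),onz(w,*c7(375,106),.058))
A=[onz(w,*c(*p),.06)[:2] for p in [(125,118),(338,265),(625,113),(405,252)]]
print('V',np.round(A,4))
def line(a,b):
    d=(b-a)/np.linalg.norm(b-a);n=np.array([-d[1],d[0]])
    if n[1]>0:n=-n
    return n,n@a
n1,c1=line(A[0],A[1]);n2,c2=line(A[2],A[3])
print(n1,n2,'nest',np.linalg.solve(np.array([n1,n2]),[c1+.0225,c2+.0225]))
to([.459,.342,.18],np.pi)
```

```text
padface [ 0.61402756 -0.01211485  0.058     ] [ 0.56839112 -0.01158804  0.058     ]
V [[0.6155 0.0309]
 [0.5949 0.0453]
 [0.5665 0.0303]
 [0.5883 0.044 ]]
[-0.57303054 -0.81953401] [ 0.53320042 -0.84598896] nest [0.59209838 0.0198227 ]
shift cm [27.91  8.96 10.9 ] turn [0.    0.003 0.   ] rows>= 6.0
```

>>> play_rows:
  motion: [5,1,2,0,0,0,-1,10,3,4,0,0,0,-1,15,5,6,0,0,0,-1,20,7,8,0,0,0,-1,25,8,10,0,0,0,-1,28,9,10.9,0,0,0,-1,28,9,10.9,0,0,0,-1,28,9,10.9,0,0,0,-1]

```text
clock: 3.12
eef_pos: [0.4594, 0.3423, 0.1795]
tcp_rot: [-1.208, -1.211, 1.211]
wrist_force: [-0.1, 0.2, 0.4]
finger_gap: 0.0853
```

Run:
```python
from h import *
st();to([.4597,.3425,.088],np.pi)
```

```text
t 3.12 p [0.4594 0.3423 0.1795] jaw deg -179.86 y [ 0. -0. -1.] F [-0.13  0.24  0.36] gap 0.0853 q [ 0.98  0.23 -0.28  0.   -1.06 -0.98]
shift cm [ 0.03  9.15 -0.03] turn [ 0.     0.003 -0.   ] rows>= 2.0
```

>>> play_rows:
  motion: [0,3,0,0,0,0,-1,0,6,0,0,0,0,-1,0,8.2,0,0,0,0,-1,0,9.2,0,0,0,0,-1,0,9.2,0,0,0,0,-1,0,9.2,0,0,0,0,0.5,0,9.2,0,0,0,0,1,0,9.2,0,0,0,0,1]

```text
clock: 4.12
eef_pos: [0.4602, 0.3425, 0.0885]
tcp_rot: [-1.208, -1.212, 1.209]
wrist_force: [-1.6, -0.6, 5.8]
finger_gap: 0.0431
```

>>> play_rows:
  motion: [0,0,0,0,0,0,1,0,0,0,0,0,0,1,0,0,0,0,0,0,1,0,0,0,0,0,0,1]

```text
clock: 4.62
eef_pos: [0.4602, 0.3426, 0.0885]
tcp_rot: [-1.208, -1.212, 1.209]
wrist_force: [-1.3, 0.5, 5.9]
finger_gap: 0.0434
```

Run:
```python
from h import *
st();grab('scene','s1.png');grab('wrist','w3.png')
im=cv2.imread('pics/s1.png');cv2.imwrite('pics/s1b.png',cv2.resize(im[60:260,140:400],None,fx=3,fy=3))
```

```text
t 4.62 p [0.4602 0.3426 0.0885] jaw deg -179.92 y [ 0.001  0.001 -1.   ] F [-1.26  0.52  5.91] gap 0.0434 q [ 0.98  0.32 -0.39  0.   -0.86 -0.98]
```

View pics/s1b.png

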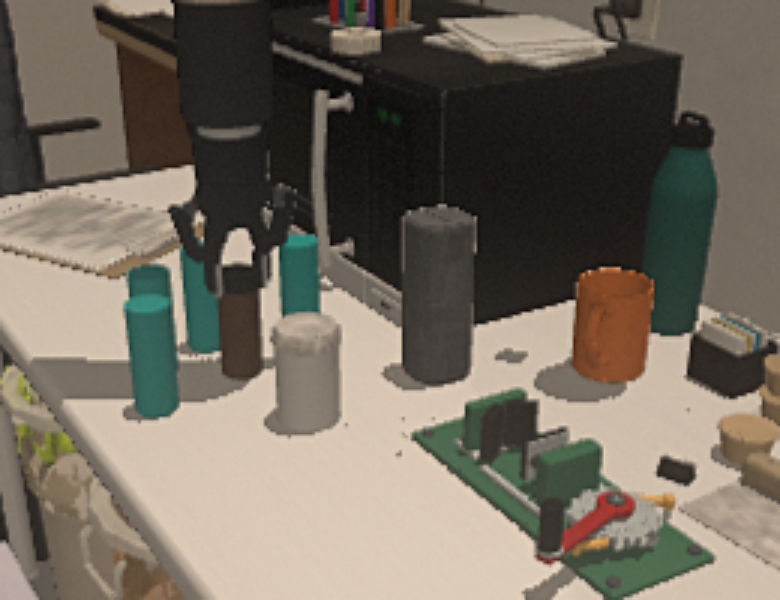

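>>> play_rows:
  motion: [0,-3,0,0,0,0,1,0,-8,0,0,0,0,1,0,-13,0,0,0,0,1,-5,-15,-2,0,0,0,1,-10,-15,-4,0,0,0,1,-15,-15,-6,0,0,0,1,-20,-15,-8,0,0,0,1,-25,-15,-10,0,0,0,1]

```text
clock: 5.72
eef_pos: [0.5598, 0.0904, 0.2368]
tcp_rot: [-1.208, -1.209, 1.21]
wrist_force: [0.0, 0.6, -4.3]
finger_gap: 0.043
```

Run:
```python
from h import *
st();to([.591,.0155,.22],np.pi)
```

```text
t 5.72 p [0.5598 0.0904 0.2368] jaw deg -179.94 y [-0.001  0.    -1.   ] F [ 0.02  0.57 -4.27] gap 0.043 q [ 0.5   0.18 -0.21 -0.   -1.18 -0.5 ]
shift cm [-7.49  1.68 -3.11] turn [-0.001  0.001  0.   ] rows>= 2.0
```

>>> play_rows:
  motion: [-4,1,-2,0,0,0,1,-7.6,3,-3.1,0,0,0,1,-7.6,5,-3.1,0,0,0,1,-7.6,5,-3.1,0,0,0,1,-7.6,5,-3.1,0,0,0,1,-7.6,5,-3.1,0,0,0,1]

```text
clock: 6.48
eef_pos: [0.5916, 0.0167, 0.1884]
tcp_rot: [-1.209, -1.212, 1.21]
wrist_force: [0.7, -0.0, -3.7]
finger_gap: 0.043
```

Run:
```python
from h import *
st();to([.591,.0155,.0975],np.pi)
_,t=grab('top','t2.png');_,s=grab('scene','s2.png');grab('wrist','w4.png')
im=cv2.imread('pics/t2.png');cv2.imwrite('pics/t2b.png',cv2.resize(im[60:200,230:400],None,fx=4,fy=4))
im=cv2.imread('pics/s2.png');cv2.imwrite('pics/s2b.png',cv2.resize(im[60:270,200:400],None,fx=2.8,fy=2.8))
```

```text
t 6.47 p [0.5916 0.0167 0.1884] jaw deg -179.89 y [ 0.002  0.    -1.   ] F [ 0.68 -0.03 -3.65] gap 0.043 q [ 0.36  0.25 -0.23  0.   -1.09 -0.36]
shift cm [-0.13  9.09  0.08] turn [0.002 0.002 0.   ] rows>= 2.0
```

View pics/s2b.png

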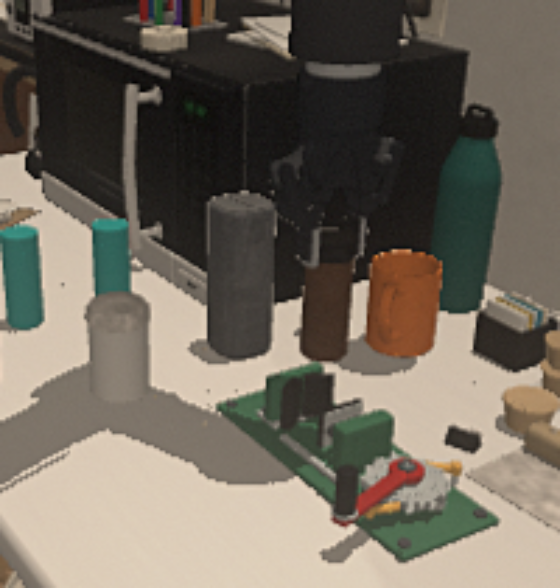

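View pics/w4.png

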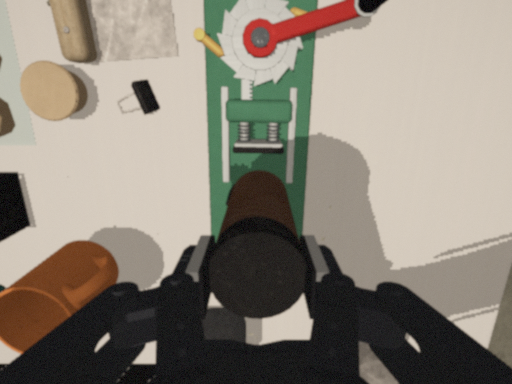

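Run:
```python
from h import *
o,f=grabw('w5.png')
im=cv2.imread('pics/w5.png');cv2.imwrite('pics/w5b.png',cv2.resize(im[60:260,190:320],None,fx=3,fy=3,interpolation=cv2.INTER_CUBIC))
for p in [(.5916,.0167-.0225,.1),(.5916+.0225,.0167,.1),(.5916-.0225,.0167,.1),(.591,-.012,.058)]: print(p,proj(f,p), (proj(f,p)-[190,60])*3+1)
# jar cap centre & radius expected
print(proj(f,(.5916,.0167,.219)))
```

```text
(0.5916, -0.0058, 0.1) [257.85692656 168.47450855] [204.57077969 326.42352566]
(0.6141, 0.0167, 0.1) [230.50941212 195.12253897] [122.52823636 406.36761692]
(0.5691, 0.0167, 0.1) [285.09172588 195.21614792] [286.27517763 406.64844376]
(0.591, -0.012, 0.058) [258.45848298 151.91689421] [206.37544893 276.75068264]
[258.09273398 276.43634434]
```

View pics/w5b.png

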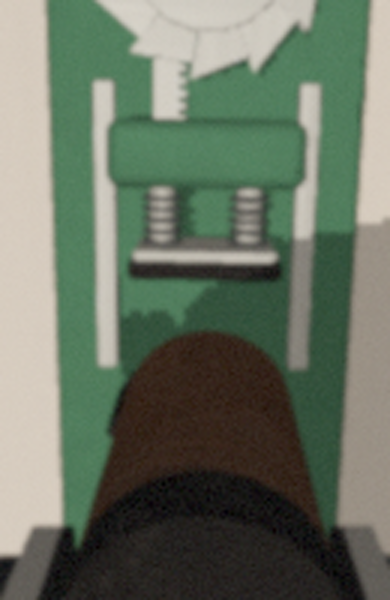

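>>> play_rows:
  motion: [-0.2,2,0,0,0,0,1,-0.2,4,0,0,0,0,1,-0.2,6,0,0,0,0,1,-0.2,8,0,0,0,0,1,-0.2,8.7,0,0,0,0,1,-0.2,9.0,0,0,0,0,1,-0.2,9.0,0,0,0,0,1,-0.2,9.0,0,0,0,0,1]

```text
clock: 7.68
eef_pos: [0.5917, 0.0142, 0.0981]
tcp_rot: [-1.209, -1.211, 1.209]
wrist_force: [-0.6, 0.3, -4.1]
finger_gap: 0.0432
```

Run:
```python
from h import *
st()
```

```text
t 7.67 p [0.5917 0.0142 0.0981] jaw deg -179.93 y [ 0.001  0.    -1.   ] F [-0.55  0.34 -4.06] gap 0.0432 q [ 0.35  0.33 -0.34  0.   -0.89 -0.35]
```

Not yet touching; 1–2 mm more.

>>> play_rows:
  motion: [0,0.1,0,0,0,0,1,0,0.15,0,0,0,0,1,0,0.15,0,0,0,0,1]

```text
clock: 8.05
eef_pos: [0.5916, 0.0141, 0.0966]
tcp_rot: [-1.209, -1.211, 1.21]
wrist_force: [-1.4, 1.4, 3.8]
finger_gap: 0.0432
```

>>> play_rows:
  motion: [0,0,0,0,0,0,0,0,0,0,0,0,0,-0.5,0,0,0,0,0,0,-1,0,0,0,0,0,0,-1,0,-3,0,0,0,0,-1,0,-7,0,0,0,0,-1,0,-10,0,0,0,0,-1,0,-10,0,0,0,0,-1]

```text
clock: 9.05
eef_pos: [0.5927, 0.0144, 0.1987]
tcp_rot: [-1.211, -1.214, 1.207]
wrist_force: [-0.1, -0.3, -0.3]
finger_gap: 0.0853
```

Run:
```python
from h import *
st();o,f=grabw('w6.png');_,s=grab('scene','s3.png')
im=cv2.imread('pics/s3.png');cv2.imwrite('pics/s3b.png',cv2.resize(im[100:260,220:400],None,fx=3.5,fy=3.5))
```

```text
t 9.05 p [0.5927 0.0144 0.1987] jaw deg -179.93 y [ 0.005  0.001 -1.   ] F [-0.06 -0.31 -0.31] gap 0.0853 q [ 0.35  0.24 -0.22  0.   -1.11 -0.35]
```

View pics/s3b.png

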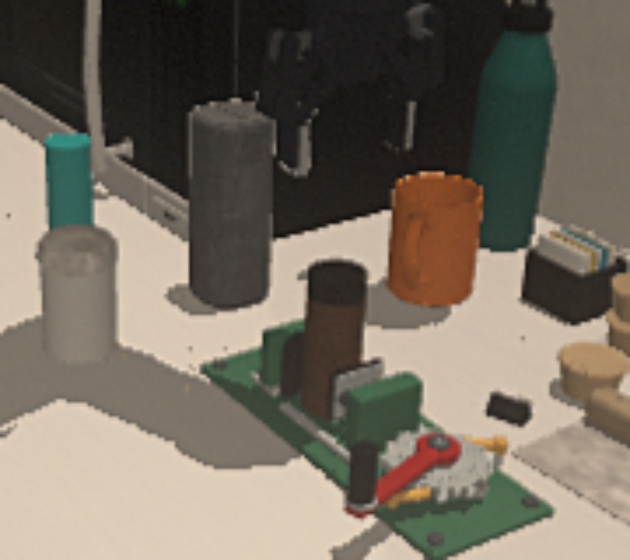

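View pics/w6.png

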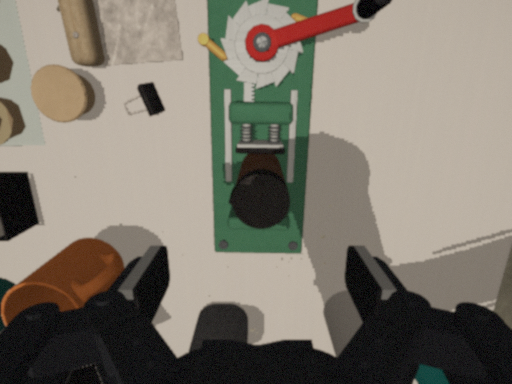

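```bash
cat >> h.py <<'E'
PIV=np.array([.591,-.1098]);YAW=np.radians(-.45)
def kn(a,off=0):
    # off: shift along +tangent (m)
    c,s=np.cos(a+YAW),np.sin(a+YAW)
    return PIV+.095*np.array([-c,-s])+off*np.array([s,-c])
def tok(a,z,off=0): 
    p=kn(a,off);to([p[0],p[1],z],a+YAW+np.pi/2)
E
python3 - <<'E'
from h import *
print(kn(.265),kn(-.65));tok(.265,.16)
E
```

```text
[ 0.49912362 -0.13396054] [ 0.51582591 -0.05171509]
shift cm [-14.8    3.56   9.2 ] turn [-0.     1.314  0.   ] rows>= 8.0
```

>>> play_rows:
  motion: [-3,0,2,0,0.18,0,0,-6,0,4,0,0.36,0,0.3,-9,1,6,0,0.54,0,0.3,-12,2,8,0,0.72,0,0.3,-14.8,3,9.2,0,0.9,0,0.3,-14.8,3.6,9.2,0,1.08,0,0.3,-14.8,3.6,9.2,0,1.2,0,0.3,-14.8,3.6,9.2,0,1.314,0,0.3]

```text
clock: 10.15
eef_pos: [0.4984, -0.1342, 0.1584]
tcp_rot: [-1.561, -0.197, 0.201]
wrist_force: [0.1, 0.3, -1.0]
finger_gap: 0.0296
```

>>> play_rows:
  motion: [0,0,0,0,0,0,0.3,0,0,0,0,0,0,0.3,0,0,0,0,0,0,0.3]

```text
clock: 10.52
eef_pos: [0.4992, -0.134, 0.1595]
tcp_rot: [-1.561, -0.203, 0.204]
wrist_force: [-0.2, -0.3, 0.1]
finger_gap: 0.0297
```

Run:
```python
from h import *
st();tok(.265,.076);o,f=grabw('w7.png')
p=kn(.265);print(proj(f,(p[0],p[1],.086)))
_,t=grab('top','t3.png')
im=cv2.imread('pics/t3.png');cv2.imwrite('pics/t3b.png',cv2.resize(im[90:200,250:400],None,fx=5,fy=5))
```

```text
t 10.53 p [ 0.4992 -0.134   0.1595] jaw deg 104.85 y [-0. -0. -1.] F [-0.2  -0.34  0.05] gap 0.0297 q [ 0.12  0.15 -0.43 -0.   -0.99 -1.43]
shift cm [0.   8.35 0.01] turn [-0.     0.002 -0.   ] rows>= 2.0
[258.06385096 199.14052505]
```

View pics/w7.png

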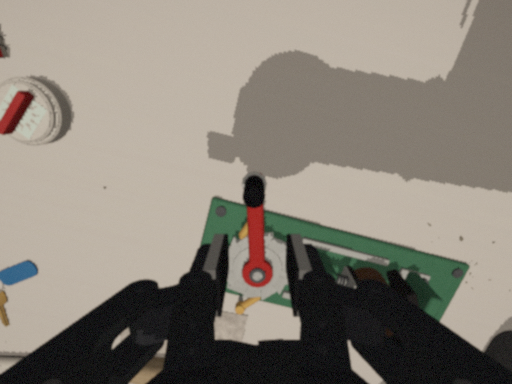

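Run:
```python
from h import *
im=cv2.imread('pics/w7.png');cv2.imwrite('pics/w7b.png',np.clip(cv2.resize(im[160:290,200:310],None,fx=4.5,fy=4.5,interpolation=cv2.INTER_CUBIC).astype(float)*2,0,255))
```

```text
[ WARN:0@0.521] global loadsave.cpp:1063 imwrite_ Unsupported depth image for selected encoder is fallbacked to CV_8U.
```

View pics/w7b.png

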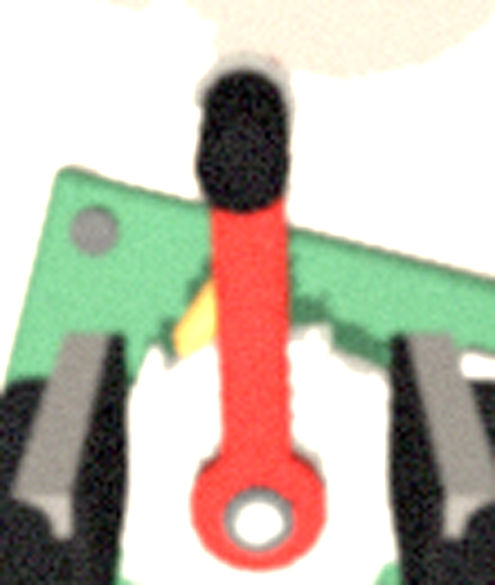

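>>> play_rows:
  motion: [0,3,-0.3,0,0,0,0.3,0,6,-0.3,0,0,0,0.3,0,8.3,-0.3,0,0,0,0.3,0,8.3,-0.3,0,0,0,0.3,0,8.3,-0.3,0,0,0,0.3]

```text
clock: 11.25
eef_pos: [0.5008, -0.137, 0.0777]
tcp_rot: [-1.562, -0.204, 0.202]
wrist_force: [0.2, -0.7, 0.3]
finger_gap: 0.0302
```

Run:
```python
from h import *
st();o,f=grabw('w8.png')
im=cv2.imread('pics/w8.png');cv2.imwrite('pics/w8b.png',np.clip(cv2.resize(im[140:340,150:370],None,fx=3,fy=3,interpolation=cv2.INTER_CUBIC).astype(float)*2,0,255).astype(np.uint8))
```

```text
t 11.25 p [ 0.5008 -0.137   0.0777] jaw deg 104.8 y [ 0.001 -0.    -1.   ] F [ 0.16 -0.7   0.29] gap 0.0302 q [ 0.11  0.25 -0.52  0.   -0.79 -1.42]
```

View pics/w8b.png

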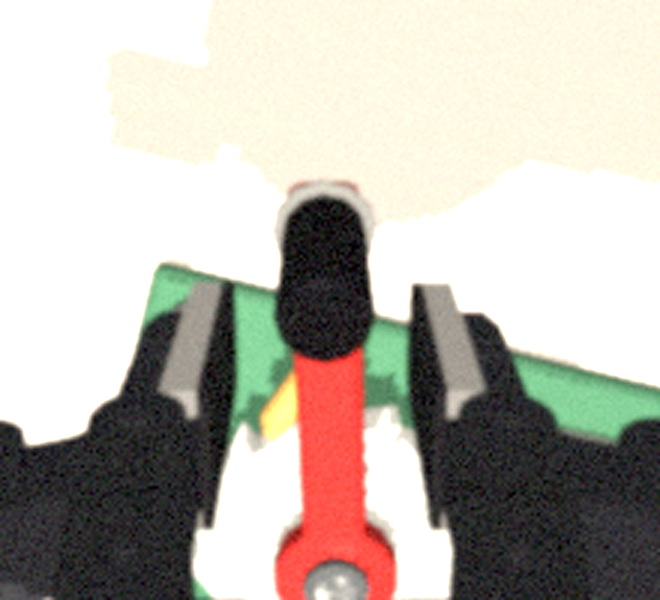

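```bash
cat >> h.py <<'E'
def seq(As,z=.0775,r=.0945):
    o=ctrl.get_obs(); R=Rn.from_rotvec(o['tcp_rot']).as_matrix(); P=o['eef_pos']
    d=P[:2]-PIV; print('now a',round(np.arctan2(-d[1],-d[0])-YAW,4),'r',np.linalg.norm(d).round(4),end=' ')
    st()
    for a in As:
        p=PIV+r*np.array([-np.cos(a+YAW),-np.sin(a+YAW)])
        s=R.T@(np.r_[p,z]-P)*100; t=Rn.from_matrix(R.T@Rdown(a+YAW+np.pi/2)).as_rotvec()
        print(round(a,3),s.round(2).tolist(),t.round(3).tolist())
E
python3 - <<'E'
from h import *
seq(np.linspace(.2,-.5,8))
E
```

```text
now a 0.3005 r 0.0941 t 11.3 p [ 0.5009 -0.1369  0.0779] jaw deg 104.8 y [ 0.002 -0.    -1.   ] F [-0.03  0.19  0.7 ] gap 0.0296 q [ 0.11  0.25 -0.52  0.   -0.79 -1.42]
0.2 [-0.03, 0.04, 0.95] [0.0, 0.066, 0.002]
0.1 [0.08, 0.04, 1.89] [0.0, 0.166, 0.002]
0.0 [0.28, 0.04, 2.81] [0.0, 0.266, 0.002]
-0.1 [0.58, 0.04, 3.71] [0.0, 0.366, 0.002]
-0.2 [0.96, 0.04, 4.57] [0.0, 0.466, 0.002]
-0.3 [1.42, 0.04, 5.39] [0.0, 0.566, 0.002]
-0.4 [1.97, 0.04, 6.16] [-0.0, 0.666, 0.002]
-0.5 [2.59, 0.04, 6.88] [-0.0, 0.766, 0.002]
```

>>> play_rows:
  motion: [0,0,0.9,0,0.07,0,0.3,0.1,0,1.9,0,0.17,0,0.3,0.3,0,2.8,0,0.27,0,0.3,0.6,0,3.7,0,0.37,0,0.3,1.0,0,4.6,0,0.47,0,0.3,1.4,0,5.4,0,0.57,0,0.3,2.0,0,6.2,0,0.67,0,0.3,2.6,0,6.9,0,0.77,0,0.3]

```text
clock: 12.3
eef_pos: [0.5084, -0.0632, 0.0781]
tcp_rot: [-1.532, 0.402, -0.405]
wrist_force: [-0.0, -0.4, 0.7]
finger_gap: 0.0298
```

Run:
```python
from h import *
seq([-.55,-.6,-.65,-.68,-.7,-.72])
```

```text
now a -0.5055 r 0.0949 t 12.3 p [ 0.5084 -0.0632  0.0781] jaw deg 60.49 y [ 0.002  0.    -1.   ] F [-0.03 -0.45  0.7 ] gap 0.0298 q [ 0.26  0.24 -0.54  0.   -0.79 -2.35]
-0.55 [0.04, 0.06, 0.42] [-0.001, 0.043, 0.002]
-0.6 [0.08, 0.07, 0.89] [-0.001, 0.093, 0.002]
-0.65 [0.13, 0.07, 1.36] [-0.001, 0.143, 0.001]
-0.68 [0.18, 0.07, 1.64] [-0.001, 0.173, 0.001]
-0.7 [0.21, 0.07, 1.83] [-0.001, 0.193, 0.001]
-0.72 [0.25, 0.07, 2.01] [-0.001, 0.213, 0.001]
```

>>> play_rows:
  motion: [0,0,0.4,0,0.04,0,0.3,0.1,0,0.9,0,0.09,0,0.3,0.1,0,1.4,0,0.14,0,0.3,0.2,0,1.6,0,0.17,0,0.3,0.2,0,1.6,0,0.17,0,0.3]

```text
clock: 12.92
eef_pos: [0.5177, -0.0505, 0.0775]
tcp_rot: [-1.503, 0.533, -0.534]
wrist_force: [0.6, -0.7, 0.0]
finger_gap: 0.0299
```

Run:
```python
from h import *
seq([-.7]);o,f=grabw('w9.png')
im=cv2.imread('pics/w9.png');cv2.imwrite('pics/w9b.png',np.clip(cv2.resize(im[140:340,130:390],None,fx=3,fy=3,interpolation=cv2.INTER_CUBIC).astype(float)*2,0,255).astype(np.uint8))
```

```text
now a -0.6728 r 0.0943 t 12.93 p [ 0.5177 -0.0505  0.0775] jaw deg 50.94 y [ 0.001  0.    -1.   ] F [ 0.59 -0.65  0.03] gap 0.0299 q [ 0.28  0.26 -0.52  0.   -0.79 -2.53]
-0.7 [-0.02, -0.0, 0.26] [-0.001, 0.026, 0.001]
```

View pics/w9b.png

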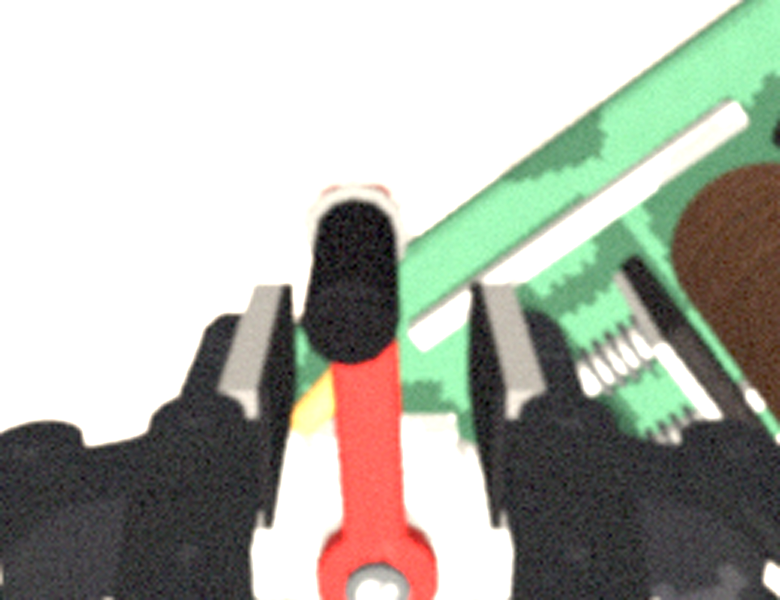

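>>> play_rows:
  motion: [0,0,0.15,0,0.015,0,0.3,0,0,0.25,0,0.025,0,0.3,0,0,0.25,0,0.025,0,0.3]

```text
clock: 13.35
eef_pos: [0.5188, -0.0487, 0.0768]
tcp_rot: [-1.499, 0.553, -0.553]
wrist_force: [-1.2, -0.7, 0.1]
finger_gap: 0.0302
```

Run:
```python
from h import *
seq([-.74]);
o,f=grabw('w10.png')
im=cv2.imread('pics/w10.png');cv2.imwrite('pics/w10b.png',np.clip(cv2.resize(im[140:340,130:390],None,fx=3,fy=3,interpolation=cv2.INTER_CUBIC).astype(float)*2,0,255).astype(np.uint8))
```

```text
now a -0.6949 r 0.0946 t 13.35 p [ 0.5188 -0.0487  0.0768] jaw deg 49.48 y [-0. -0. -1.] F [-1.18 -0.74  0.12] gap 0.0302 q [ 0.28  0.26 -0.52 -0.   -0.79 -2.56]
-0.74 [0.02, -0.07, 0.43] [0.0, 0.041, -0.0]
```

View pics/w10b.png

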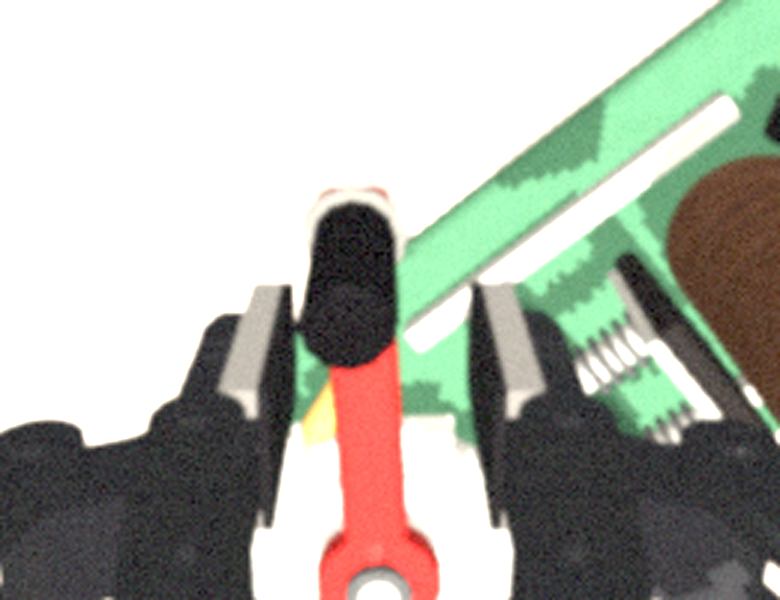

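>>> play_rows:
  motion: [0,0,0.1,0,0.01,0,0.3,0,0,0.2,0,0.02,0,0.3,0,0,0.2,0,0.02,0,0.3]

```text
clock: 13.78
eef_pos: [0.5198, -0.0476, 0.0767]
tcp_rot: [-1.496, 0.569, -0.569]
wrist_force: [-1.1, -3.7, 1.8]
finger_gap: 0.0299
```

Run:
```python
from h import *
seq(np.linspace(-.6,-.1,6));
```

```text
now a -0.7102 r 0.0946 t 13.78 p [ 0.5198 -0.0476  0.0767] jaw deg 48.32 y [-0.001 -0.001 -1.   ] F [-1.07 -3.67  1.8 ] gap 0.0299 q [ 0.29  0.26 -0.52  0.   -0.8  -2.58]
-0.6 [0.08, -0.08, -1.04] [0.001, -0.12, -0.0]
-0.5 [0.24, -0.08, -1.97] [0.001, -0.22, -0.0]
-0.4 [0.49, -0.08, -2.88] [0.001, -0.32, -0.0]
-0.3 [0.83, -0.08, -3.76] [0.001, -0.42, -0.0]
-0.2 [1.26, -0.08, -4.6] [0.001, -0.52, -0.0]
-0.1 [1.77, -0.08, -5.4] [0.001, -0.62, -0.001]
```

>>> play_rows:
  motion: [0.1,0,-1.0,0,-0.12,0,0.3,0.2,0,-2.0,0,-0.22,0,0.3,0.5,0,-2.9,0,-0.32,0,0.3,0.8,0,-3.8,0,-0.42,0,0.3,1.3,0,-4.6,0,-0.52,0,0.3,1.8,0,-5.4,0,-0.62,0,0.3]

```text
clock: 14.52
eef_pos: [0.4978, -0.0992, 0.0768]
tcp_rot: [-1.568, 0.081, -0.082]
wrist_force: [-0.5, 2.0, 0.2]
finger_gap: 0.0302
```

```bash
cat >> h.py <<'E'
def ft():
    o=ctrl.get_obs();d=o['eef_pos'][:2]-PIV;a=np.arctan2(-d[1],-d[0])
    F=o['wrist_force'];print('Ftan on tool along +a %.2f radial out %.2f'%(F[0]*np.sin(a)-F[1]*np.cos(a),-F[0]*np.cos(a)-F[1]*np.sin(a)))
E
python3 - <<'E'
from h import *
seq([-.05,0,.03,.06,.09,.12,.15]);ft()
E
```

```text
now a -0.1052 r 0.0938 t 14.53 p [ 0.4978 -0.0992  0.0768] jaw deg 84.04 y [ 0.001  0.001 -1.   ] F [-0.51  1.96  0.16] gap 0.0302 q [ 0.19  0.24 -0.55 -0.   -0.79 -1.86]
-0.05 [-0.06, -0.07, -0.52] [-0.001, -0.046, 0.001]
0 [-0.02, -0.07, -0.99] [-0.001, -0.096, 0.001]
0.03 [0.01, -0.07, -1.27] [-0.001, -0.126, 0.001]
0.06 [0.05, -0.07, -1.55] [-0.001, -0.156, 0.001]
0.09 [0.09, -0.07, -1.83] [-0.001, -0.186, 0.001]
0.12 [0.15, -0.07, -2.11] [-0.001, -0.216, 0.001]
0.15 [0.22, -0.07, -2.39] [-0.001, -0.246, 0.001]
Ftan on tool along +a -1.89 radial out 0.73
```

>>> play_rows:
  motion: [0,0,-0.5,0,-0.05,0,0.3,0,0,-1.0,0,-0.1,0,0.3,0,0,-1.3,0,-0.13,0,0.3]

```text
clock: 14.9
eef_pos: [0.4967, -0.1122, 0.0769]
tcp_rot: [-1.57, -0.019, 0.018]
wrist_force: [0.9, 1.5, -0.2]
finger_gap: 0.0299
```

>>> play_rows:
  motion: [0,0,-0.15,0,-0.015,0,0.3,0,0,-0.3,0,-0.03,0,0.3]

```text
clock: 15.15
eef_pos: [0.4966, -0.1153, 0.0769]
tcp_rot: [-1.57, -0.042, 0.042]
wrist_force: [0.6, 2.0, 0.0]
finger_gap: 0.0298
```

>>> play_rows:
  motion: [0,0,-0.15,0,-0.015,0,0.3,0.1,0,-0.3,0,-0.03,0,0.3]

```text
clock: 15.4
eef_pos: [0.4971, -0.1184, 0.0767]
tcp_rot: [-1.57, -0.065, 0.066]
wrist_force: [-0.3, 1.8, -0.4]
finger_gap: 0.0299
```

>>> play_rows:
  motion: [0,0,-0.15,0,-0.015,0,0.3,0,0,-0.3,0,-0.03,0,0.3]

```text
clock: 15.65
eef_pos: [0.4975, -0.1214, 0.0767]
tcp_rot: [-1.569, -0.089, 0.09]
wrist_force: [-0.7, 0.8, 0.8]
finger_gap: 0.0299
```

Run:
```python
from h import *
seq([.2,.3,.4,.45,.5]);ft()
o,f=grabw('w11.png')
im=cv2.imread('pics/w11.png');cv2.imwrite('pics/w11b.png',np.clip(cv2.resize(im[140:340,130:390],None,fx=3,fy=3,interpolation=cv2.INTER_CUBIC).astype(float)*2,0,255).astype(np.uint8))
```

```text
now a 0.1317 r 0.0942 t 15.65 p [ 0.4975 -0.1214  0.0767] jaw deg 96.51 y [-0.001  0.    -1.   ] F [-0.69  0.81  0.76] gap 0.0299 q [ 0.14  0.25 -0.54 -0.   -0.79 -1.6 ]
0.2 [0.0, -0.08, -0.64] [-0.0, -0.078, -0.001]
0.3 [0.12, -0.08, -1.58] [-0.0, -0.178, -0.001]
0.4 [0.34, -0.08, -2.5] [-0.0, -0.278, -0.0]
0.45 [0.48, -0.08, -2.95] [-0.0, -0.328, -0.0]
0.5 [0.64, -0.08, -3.4] [-0.0, -0.378, -0.0]
Ftan on tool along +a -0.89 radial out 0.58
```

View pics/w11b.png

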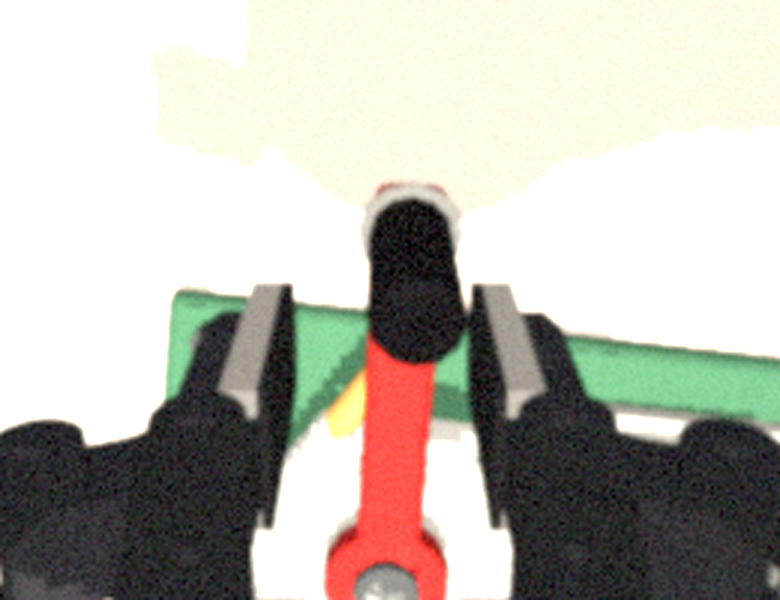

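>>> play_rows:
  motion: [0,0,-0.7,0,-0.08,0,0.3,0.1,0,-1.6,0,-0.18,0,0.3,0.3,0,-2.5,0,-0.28,0,0.3,0.5,0,-3.0,0,-0.33,0,0.3,0.6,0,-3.4,0,-0.38,0,0.3]

```text
clock: 16.32
eef_pos: [0.5077, -0.1545, 0.0767]
tcp_rot: [-1.536, -0.388, 0.387]
wrist_force: [-0.2, 2.8, -0.4]
finger_gap: 0.0297
```

Run:
```python
from h import *
seq([.53,.56,.58,.6,.62,.65]);ft()
```

```text
now a 0.501 r 0.0945 t 16.32 p [ 0.5077 -0.1545  0.0767] jaw deg 118.32 y [ 0.  0. -1.] F [-0.23  2.85 -0.42] gap 0.0297 q [ 0.07  0.27 -0.5  -0.   -0.8  -1.15]
0.53 [0.01, -0.08, -0.27] [-0.0, -0.028, 0.0]
0.56 [0.02, -0.08, -0.56] [-0.0, -0.058, 0.0]
0.58 [0.03, -0.08, -0.75] [-0.0, -0.078, 0.0]
0.6 [0.05, -0.08, -0.93] [-0.0, -0.098, 0.0]
0.62 [0.07, -0.08, -1.12] [-0.0, -0.118, 0.0]
0.65 [0.11, -0.08, -1.4] [-0.0, -0.148, 0.0]
Ftan on tool along +a -2.62 radial out -1.14
```

>>> play_rows:
  motion: [0,0,-0.3,0,-0.03,0,0.3,0,0,-0.5,0,-0.05,0,0.3]

```text
clock: 16.58
eef_pos: [0.51, -0.1588, 0.0768]
tcp_rot: [-1.528, -0.426, 0.426]
wrist_force: [-0.1, 3.3, -0.3]
finger_gap: 0.0295
```

Run:
```python
from h import *
ft()
```

```text
Ftan on tool along +a -2.89 radial out -1.59
```

>>> play_rows:
  motion: [0,0,-0.1,0,-0.01,0,0.3,0,0,-0.2,0,-0.02,0,0.3]

```text
clock: 16.82
eef_pos: [0.5109, -0.1605, 0.0768]
tcp_rot: [-1.525, -0.441, 0.441]
wrist_force: [-0.0, 2.9, 0.1]
finger_gap: 0.03
```

Run:
```python
from h import *
ft();seq([.65])
```

```text
Ftan on tool along +a -2.43 radial out -1.52
now a 0.5721 r 0.0947 t 16.82 p [ 0.5109 -0.1605  0.0768] jaw deg 122.27 y [ 0.  0. -1.] F [-0.01  2.87  0.05] gap 0.03 q [ 0.06  0.28 -0.49 -0.   -0.8  -1.07]
0.65 [0.05, -0.07, -0.74] [-0.0, -0.079, 0.0]
```

>>> play_rows:
  motion: [0,0,-0.1,0,-0.01,0,0.3,0,0,-0.2,0,-0.02,0,0.3]

```text
clock: 17.08
eef_pos: [0.512, -0.1622, 0.0768]
tcp_rot: [-1.522, -0.457, 0.457]
wrist_force: [-0.7, 3.7, 0.1]
finger_gap: 0.03
```

Run:
```python
from h import *
ft();seq([.65])
```

```text
Ftan on tool along +a -3.44 radial out -1.47
now a 0.5939 r 0.0948 t 17.07 p [ 0.512  -0.1622  0.0768] jaw deg 123.43 y [-0.  0. -1.] F [-0.68  3.67  0.08] gap 0.03 q [ 0.06  0.28 -0.48 -0.   -0.81 -1.05]
0.65 [0.05, -0.07, -0.53] [-0.0, -0.059, 0.0]
```

>>> play_rows:
  motion: [0,0,-0.1,0,-0.01,0,0.3]

```text
clock: 17.2
eef_pos: [0.5126, -0.1631, 0.0768]
tcp_rot: [-1.52, -0.465, 0.465]
wrist_force: [0.2, 3.4, -0.3]
finger_gap: 0.0302
```

Run:
```python
from h import *
ft();seq([.65])
```

```text
Ftan on tool along +a -2.73 radial out -2.11
now a 0.6046 r 0.0948 t 17.2 p [ 0.5126 -0.1631  0.0768] jaw deg 124.0 y [-0.  0. -1.] F [ 0.21  3.44 -0.31] gap 0.0302 q [ 0.06  0.28 -0.48 -0.   -0.81 -1.03]
0.65 [0.05, -0.07, -0.43] [-0.0, -0.049, -0.0]
```

>>> play_rows:
  motion: [0,0,-0.1,0,-0.01,0,0.3]

```text
clock: 17.32
eef_pos: [0.5131, -0.1639, 0.0768]
tcp_rot: [-1.519, -0.473, 0.473]
wrist_force: [-0.6, 3.4, 0.1]
finger_gap: 0.0297
```

Run:
```python
from h import *
ft();seq([.65])
```

```text
Ftan on tool along +a -3.16 radial out -1.48
now a 0.6154 r 0.0949 t 17.32 p [ 0.5131 -0.1639  0.0768] jaw deg 124.57 y [-0.  0. -1.] F [-0.59  3.44  0.12] gap 0.0297 q [ 0.05  0.28 -0.48 -0.   -0.81 -1.02]
0.65 [0.04, -0.07, -0.33] [-0.0, -0.039, -0.0]
```

>>> play_rows:
  motion: [0,0,-0.1,0,-0.01,0,0.3]

```text
clock: 17.45
eef_pos: [0.5137, -0.1648, 0.0768]
tcp_rot: [-1.517, -0.48, 0.48]
wrist_force: [-0.3, 3.8, 0.5]
finger_gap: 0.0299
```

Run:
```python
from h import *
ft();seq([.65])
```

```text
Ftan on tool along +a -3.26 radial out -1.97
now a 0.626 r 0.0949 t 17.45 p [ 0.5137 -0.1648  0.0768] jaw deg 125.14 y [-0.  0. -1.] F [-0.29  3.8   0.51] gap 0.0299 q [ 0.05  0.29 -0.48 -0.   -0.81 -1.01]
0.65 [0.04, -0.07, -0.23] [-0.0, -0.029, -0.0]
```

>>> play_rows:
  motion: [0.1,0,-0.1,0,-0.01,0,0.3]

```text
clock: 17.58
eef_pos: [0.5144, -0.1652, 0.0767]
tcp_rot: [-1.515, -0.487, 0.489]
wrist_force: [-3.9, 1.5, 1.5]
finger_gap: 0.0302
```

Run:
```python
from h import *
ft();seq([.65])
```

```text
Ftan on tool along +a -3.50 radial out 2.29
now a 0.6335 r 0.0945 t 17.57 p [ 0.5144 -0.1652  0.0767] jaw deg 125.71 y [-0.001 -0.    -1.   ] F [-3.9   1.5   1.47] gap 0.0302 q [ 0.05  0.29 -0.48  0.   -0.81 -1.  ]
0.65 [0.01, -0.08, -0.16] [-0.001, -0.019, -0.001]
```

>>> play_rows:
  motion: [0.05,0,-0.1,0,-0.01,0,0.3]

```text
clock: 17.7
eef_pos: [0.5151, -0.1657, 0.0766]
tcp_rot: [-1.513, -0.494, 0.497]
wrist_force: [-2.8, 0.6, 0.7]
finger_gap: 0.0298
```

Run:
```python
from h import *
ft();seq([.65])
```

```text
Ftan on tool along +a -2.13 radial out 1.94
now a 0.6433 r 0.0943 t 17.7 p [ 0.5151 -0.1657  0.0766] jaw deg 126.29 y [-0.002 -0.    -1.   ] F [-2.83  0.56  0.74] gap 0.0298 q [ 0.05  0.29 -0.47  0.   -0.81 -0.99]
0.65 [-0.02, -0.09, -0.06] [-0.001, -0.009, -0.002]
```

>>> play_rows:
  motion: [0,0,-0.1,0,-0.01,0,0.3]

```text
clock: 17.82
eef_pos: [0.5159, -0.1665, 0.0766]
tcp_rot: [-1.511, -0.502, 0.505]
wrist_force: [-3.6, 0.7, 1.2]
finger_gap: 0.0299
```

Run:
```python
from h import *
ft();seq([.65])
o,f=grabw('w12.png');np.save('w12T.npy',f['T']);
im=cv2.imread('pics/w12.png');cv2.imwrite('pics/w12b.png',np.clip(cv2.resize(im[140:384,100:512],None,fx=1.9,fy=1.9,interpolation=cv2.INTER_CUBIC).astype(float)*2,0,255).astype(np.uint8))
grab('scene','s4.png')
im=cv2.imread('pics/s4.png');cv2.imwrite('pics/s4b.png',cv2.resize(im[100:260,250:400],None,fx=4,fy=4,interpolation=cv2.INTER_CUBIC))
```

```text
Ftan on tool along +a -2.77 radial out 2.48
now a 0.6545 r 0.0941 t 17.82 p [ 0.5159 -0.1665  0.0766] jaw deg 126.86 y [-0.001 -0.    -1.   ] F [-3.65  0.72  1.22] gap 0.0299 q [ 0.05  0.29 -0.47  0.   -0.81 -0.98]
0.65 [-0.04, -0.09, 0.04] [-0.001, 0.001, -0.001]
```

View pics/w12b.png

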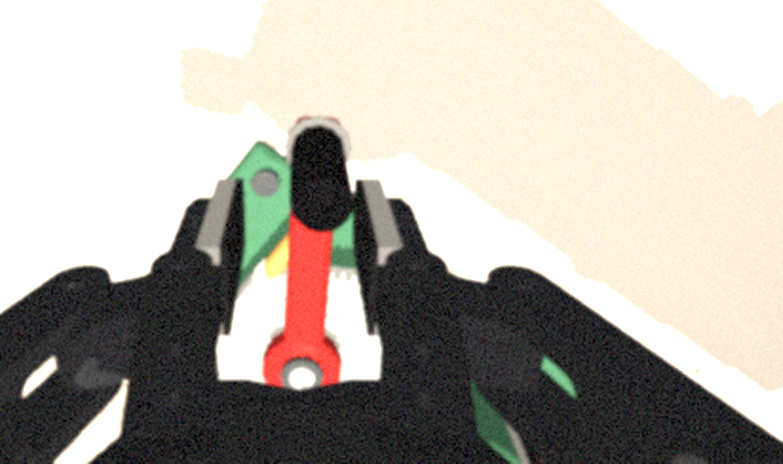

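View pics/s4b.png

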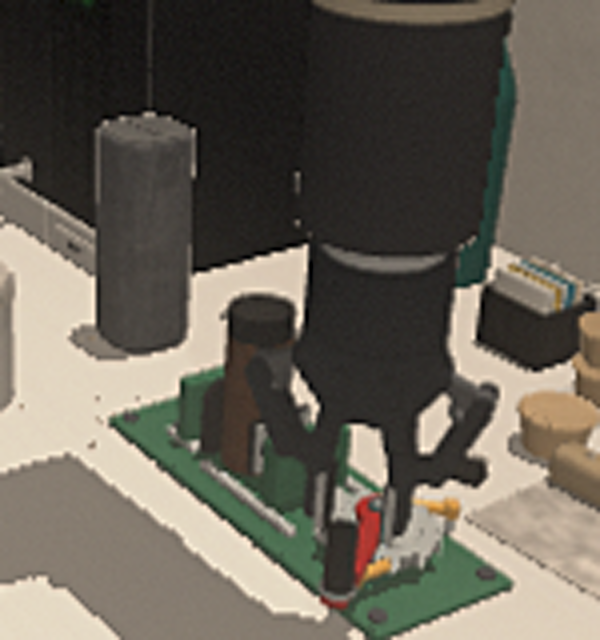

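Run:
```python
from h import *
_,w=grabw();w['T']=np.load('w12T.npy')
P=onz(w,257.7,336.9,.046);k=onz(w,269.2,248.4,.086);print(P,k)
d=k-P;print(np.arctan2(-d[1],-d[0])-YAW,np.linalg.norm(d[:2]))
d=k[:2]-PIV;print(np.arctan2(-d[1],-d[0])-YAW,np.linalg.norm(d[:2]))
seq([.6,.5,.4,.3,.2,.1,0,-.1])
```

```text
[ 0.58925628 -0.11203471  0.046     ] [ 0.51143272 -0.16315353  0.086     ]
0.5890334110351217 0.09311090590501954
0.5985375889145947 0.09579953755238488
now a 0.6556 r 0.0938 t 17.98 p [ 0.5162 -0.1664  0.0766] jaw deg 126.82 y [-0.001 -0.    -1.   ] F [-2.93  1.62  0.56] gap 0.0298 q [ 0.05  0.29 -0.47 -0.   -0.81 -0.98]
0.6 [-0.05, -0.09, 0.52] [-0.001, 0.05, -0.001]
0.5 [0.04, -0.09, 1.46] [-0.0, 0.15, -0.001]
0.4 [0.23, -0.09, 2.39] [-0.0, 0.25, -0.001]
0.3 [0.51, -0.09, 3.29] [-0.0, 0.35, -0.001]
0.2 [0.88, -0.09, 4.16] [-0.0, 0.45, -0.001]
0.1 [1.33, -0.09, 4.99] [-0.0, 0.55, -0.001]
0 [1.86, -0.09, 5.77] [-0.0, 0.65, -0.001]
-0.1 [2.47, -0.09, 6.49] [-0.0, 0.75, -0.001]
```

>>> play_rows:
  motion: [0,0,0.5,0,0.05,0,0.3,0,0,1.4,0,0.15,0,0.3,0.2,0,2.3,0,0.25,0,0.3,0.5,0,3.2,0,0.35,0,0.3,0.9,0,4.1,0,0.45,0,0.3,1.3,0,5.0,0,0.55,0,0.3,1.8,0,5.8,0,0.65,0,0.3,2.4,0,6.5,0,0.75,0,0.3]

```text
clock: 18.98
eef_pos: [0.4982, -0.0997, 0.0774]
tcp_rot: [-1.569, 0.084, -0.089]
wrist_force: [0.7, -0.5, 0.1]
finger_gap: 0.03
```

Run:
```python
from h import *
ft();seq([-.2,-.3,-.4,-.5,-.6,-.65,-.68,-.70])
```

```text
Ftan on tool along +a 0.39 radial out -0.70
now a -0.1008 r 0.0933 t 18.98 p [ 0.4982 -0.0997  0.0774] jaw deg 83.69 y [ 0.003 -0.    -1.   ] F [ 0.66 -0.46  0.1 ] gap 0.03 q [ 0.19  0.24 -0.55  0.   -0.78 -1.87]
-0.2 [-0.07, -0.02, 0.94] [-0.0, 0.098, 0.003]
-0.3 [0.07, -0.01, 1.87] [-0.0, 0.198, 0.003]
-0.4 [0.3, -0.01, 2.79] [-0.0, 0.298, 0.003]
-0.5 [0.62, -0.01, 3.67] [-0.001, 0.398, 0.003]
-0.6 [1.03, -0.01, 4.53] [-0.001, 0.498, 0.003]
-0.65 [1.27, -0.01, 4.93] [-0.001, 0.548, 0.003]
-0.68 [1.42, -0.01, 5.17] [-0.001, 0.578, 0.003]
-0.7 [1.52, -0.01, 5.33] [-0.001, 0.598, 0.003]
```

>>> play_rows:
  motion: [0,0,0.9,0,0.1,0,0.3,0.1,0,1.9,0,0.2,0,0.3,0.3,0,2.8,0,0.3,0,0.3,0.6,0,3.7,0,0.4,0,0.3,1.0,0,4.5,0,0.5,0,0.3,1.2,0,4.9,0,0.55,0,0.3,1.4,0,5.2,0,0.58,0,0.3,1.5,0,5.3,0,0.6,0,0.3]

```text
clock: 19.98
eef_pos: [0.5181, -0.0487, 0.077]
tcp_rot: [-1.499, 0.553, -0.554]
wrist_force: [-0.0, -0.6, -0.1]
finger_gap: 0.0297
```

Run:
```python
from h import *
ft();seq([-.71]);o,f=grabw('w13.png');np.save('w13T.npy',f['T'])
im=cv2.imread('pics/w13.png');cv2.imwrite('pics/w13b.png',np.clip(cv2.resize(im[140:340,130:390],None,fx=3,fy=3,interpolation=cv2.INTER_CUBIC).astype(float)*2,0,255).astype(np.uint8))
```

```text
Ftan on tool along +a 0.46 radial out -0.34
now a -0.6899 r 0.0951 t 19.98 p [ 0.5181 -0.0487  0.077 ] jaw deg 49.46 y [ 0.001  0.    -1.   ] F [-0.04 -0.57 -0.08] gap 0.0297 q [ 0.28  0.26 -0.52  0.   -0.79 -2.56]
-0.71 [0.06, -0.05, 0.19] [-0.001, 0.01, 0.001]
```

View pics/w13b.png

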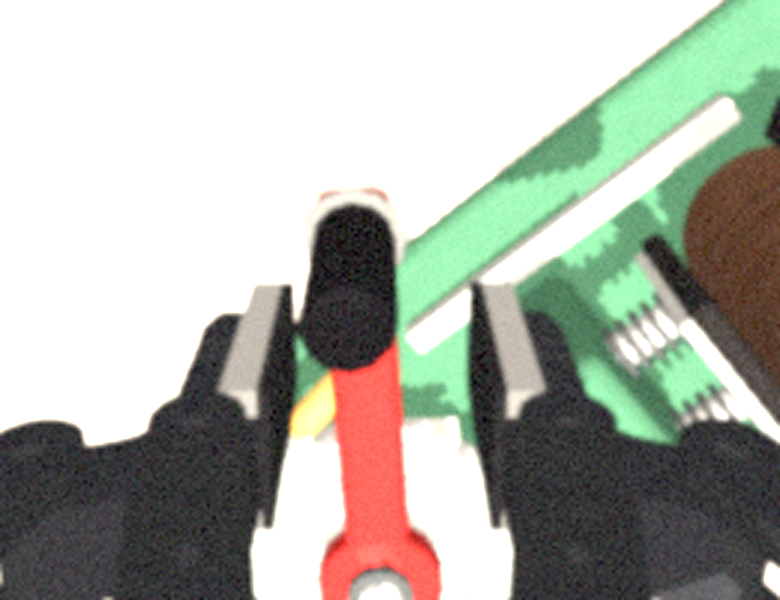

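```bash
python3 - <<'E'
from h import *
_,w=grabw();w13=dict(w);w13['T']=np.load('w13T.npy')
c=lambda x,y:((x+.5)/3-.5+130,(y+.5)/3-.5+140)
# w10 pose
P=np.array([.5188,-.0487,.0768]);T=np.eye(4);T[:3,:3]=Rdown(np.radians(49.48));T[:3,3]=P
w10=dict(w);w10['T']=T@w['hand_eye']
print('pad corner before',onz(w10,*c(628,254),.058),'now',onz(w13,*c(658,236),.058))
print('jar edge before',onz(w10,*c(672,240),.058),'now',onz(w13,*c(686,235),.058))
E
python3 -c "
import cv2,numpy as np
a=cv2.imread('pics/w10.png')[200:340,300:430];b=cv2.imread('pics/w13.png')[200:340,300:430]
v=np.hstack([a,b]);cv2.imwrite('pics/cmp.png',np.clip(cv2.resize(v,None,fx=3,fy=3,interpolation=cv2.INTER_CUBIC).astype(float)*2,0,255).astype(np.uint8))"
```

```text
pad corner before [ 0.54942291 -0.00976235  0.058     ] now [ 0.54960016 -0.0029138   0.058     ]
jar edge before [ 0.55267633 -0.00129708  0.058     ] now [0.55306311 0.00145908 0.058     ]
```

View pics/cmp.png

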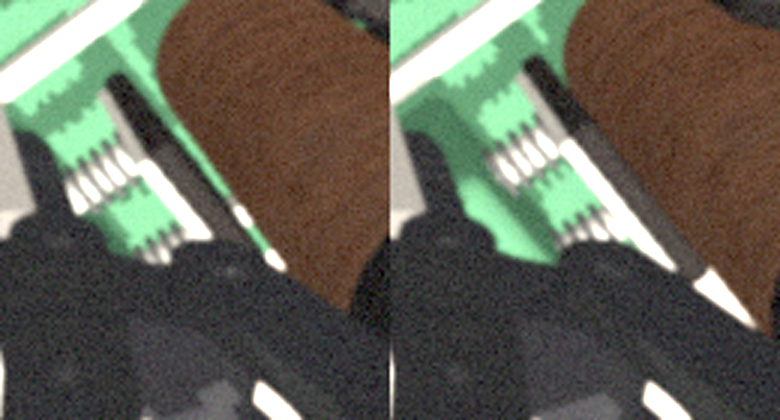

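Run:
```python
from h import *
seq([-.6,-.5,-.4,-.3,-.2,-.1,-.05,0])
```

```text
now a -0.6877 r 0.0953 t 20.07 p [ 0.5178 -0.0487  0.0769] jaw deg 49.48 y [ 0.001  0.    -1.   ] F [0.71 0.37 0.1 ] gap 0.03 q [ 0.28  0.26 -0.52  0.   -0.79 -2.56]
-0.6 [0.13, -0.06, -0.83] [-0.0, -0.099, 0.0]
-0.5 [0.27, -0.06, -1.76] [-0.0, -0.199, 0.0]
-0.4 [0.5, -0.06, -2.68] [-0.0, -0.299, 0.0]
-0.3 [0.82, -0.06, -3.56] [-0.0, -0.399, 0.0]
-0.2 [1.23, -0.06, -4.41] [-0.0, -0.499, 0.001]
-0.1 [1.73, -0.06, -5.22] [-0.0, -0.599, 0.001]
-0.05 [2.0, -0.06, -5.6] [-0.0, -0.649, 0.001]
0 [2.3, -0.06, -5.97] [-0.0, -0.699, 0.001]
```

>>> play_rows:
  motion: [0.1,0,-0.8,0,-0.1,0,0.3,0.2,0,-1.7,0,-0.2,0,0.3,0.5,0,-2.7,0,-0.3,0,0.3,0.8,0,-3.5,0,-0.4,0,0.3,1.2,0,-4.3,0,-0.5,0,0.3,1.7,0,-5.0,0,-0.57,0,0.3,1.8,0,-5.2,0,-0.6,0,0.3,1.8,0,-5.3,0,-0.61,0,0.3]

```text
clock: 21.08
eef_pos: [0.497, -0.1008, 0.0769]
tcp_rot: [-1.569, 0.076, -0.077]
wrist_force: [0.7, 0.3, -0.5]
finger_gap: 0.0296
```

Run:
```python
from h import *
ft();seq([-.05,0,.03,.06,.09])
```

```text
Ftan on tool along +a -0.38 radial out -0.63
now a -0.0876 r 0.0945 t 21.07 p [ 0.497  -0.1008  0.0769] jaw deg 84.41 y [ 0.001  0.    -1.   ] F [ 0.66  0.32 -0.51] gap 0.0296 q [ 0.19  0.24 -0.55  0.   -0.78 -1.86]
-0.05 [0.0, -0.06, -0.35] [-0.0, -0.04, 0.001]
0 [0.04, -0.06, -0.83] [-0.0, -0.09, 0.001]
0.03 [0.07, -0.06, -1.11] [-0.0, -0.12, 0.001]
0.06 [0.1, -0.06, -1.39] [-0.0, -0.15, 0.001]
0.09 [0.15, -0.06, -1.67] [-0.0, -0.18, 0.001]
```

Run:
```python
from h import *
o,f=grabw('w14.png');np.save('w14T.npy',f['T']);ft()
im=cv2.imread('pics/w14.png');cv2.imwrite('pics/w14b.png',np.clip(cv2.resize(im[140:384,120:450],None,fx=2.4,fy=2.4,interpolation=cv2.INTER_CUBIC).astype(float)*2,0,255).astype(np.uint8))
```

```text
Ftan on tool along +a -0.65 radial out -0.09
```

View pics/w14b.png

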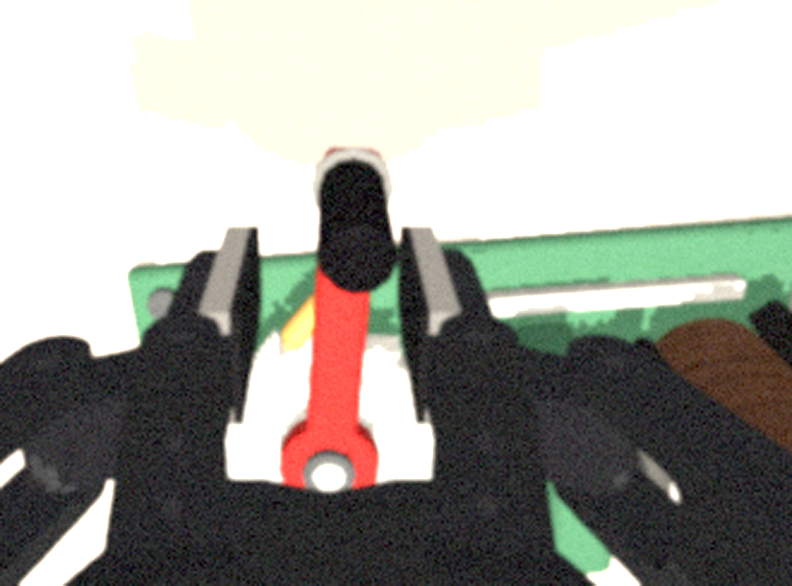

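>>> play_rows:
  motion: [0,0,-0.2,0,-0.02,0,0.3,0,0,-0.4,0,-0.04,0,0.3]

```text
clock: 21.38
eef_pos: [0.4964, -0.1047, 0.0768]
tcp_rot: [-1.57, 0.044, -0.044]
wrist_force: [0.7, 0.2, -0.3]
finger_gap: 0.03
```

Run:
```python
from h import *
ft();seq([0,.03])
```

```text
Ftan on tool along +a -0.27 radial out -0.73
now a -0.046 r 0.0947 t 21.38 p [ 0.4964 -0.1047  0.0768] jaw deg 86.8 y [ 0.  0. -1.] F [ 0.75  0.23 -0.29] gap 0.03 q [ 0.18  0.24 -0.55 -0.   -0.79 -1.81]
0 [0.03, -0.07, -0.43] [-0.0, -0.048, 0.0]
0.03 [0.05, -0.07, -0.72] [-0.0, -0.078, 0.0]
```

>>> play_rows:
  motion: [0,0,-0.1,0,-0.01,0,0.3,0,0,-0.2,0,-0.02,0,0.3]

```text
clock: 21.62
eef_pos: [0.4963, -0.1068, 0.0768]
tcp_rot: [-1.571, 0.029, -0.029]
wrist_force: [0.6, 1.4, 0.9]
finger_gap: 0.0299
```

Run:
```python
from h import *
ft();seq([0,.03])
```

```text
Ftan on tool along +a -1.39 radial out -0.57
now a -0.0237 r 0.0948 t 21.62 p [ 0.4963 -0.1068  0.0768] jaw deg 87.9 y [ 0.  0. -1.] F [0.61 1.37 0.87] gap 0.0299 q [ 0.18  0.24 -0.55  0.   -0.79 -1.78]
0 [0.03, -0.07, -0.22] [-0.0, -0.029, 0.0]
0.03 [0.04, -0.07, -0.51] [-0.0, -0.059, 0.0]
```

Run:
```python
from h import *
o,f=grabw('w15.png');ft();grab('scene','s5.png');grab('top','t5.png')
v=[cv2.imread(f'pics/{n}.png') for n in ['s3','s4','s5']]
cv2.imwrite('pics/cmp2.png',cv2.resize(np.hstack([x[170:260,280:360] for x in v]),None,fx=3.3,fy=3.3,interpolation=cv2.INTER_CUBIC))
v=[cv2.imread(f'pics/{n}.png') for n in ['w9','w13','w14','w15']]
cv2.imwrite('pics/cmp3.png',np.clip(cv2.resize(np.hstack([x[255:345,205:295] for x in v]),None,fx=2.2,fy=2.2,interpolation=cv2.INTER_CUBIC).astype(float)*1.1,0,255).astype(np.uint8))
```

```text
Ftan on tool along +a -0.77 radial out -0.00
```

View pics/cmp2.png

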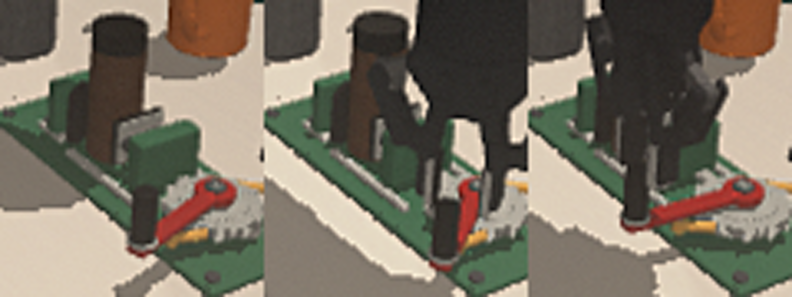

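View pics/cmp3.png

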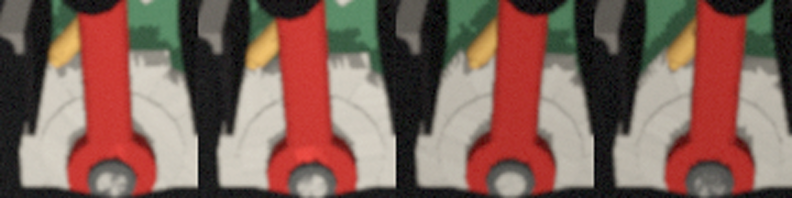

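Run:
```python
import cv2,numpy as np
v=[cv2.imread(f'pics/{n}.png')[95:185,250:400] for n in ['top0','t5']]
cv2.imwrite('pics/cmp4.png',cv2.resize(np.vstack(v),None,fx=3.3,fy=3.3,interpolation=cv2.INTER_CUBIC))
v=[cv2.imread(f'pics/{n}.png')[185:235,290:350] for n in ['s3','s4','s5']]
cv2.imwrite('pics/cmp5.png',cv2.resize(np.hstack(v),None,fx=4.4,fy=4.4,interpolation=cv2.INTER_CUBIC))
```

```text
(no output)
```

View pics/cmp4.png

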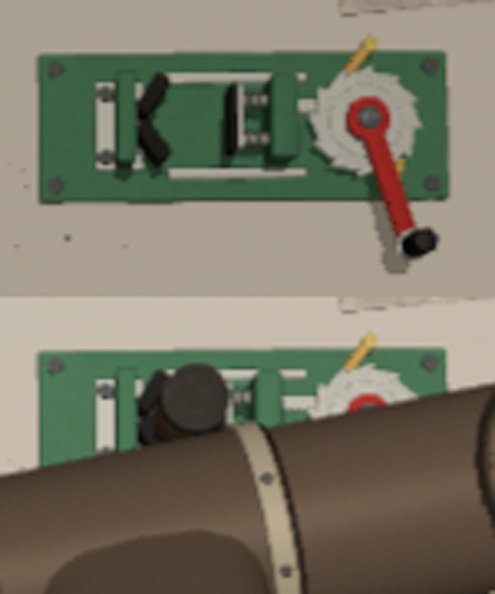

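View pics/cmp5.png

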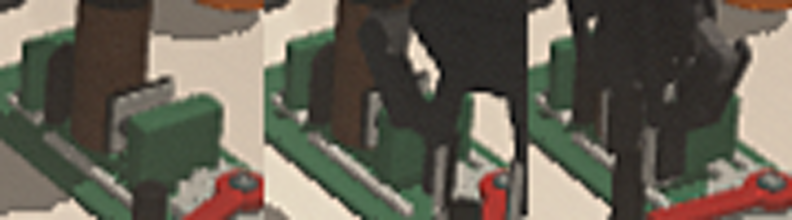

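>>> play_rows:
  motion: [0,0,-0.1,0,-0.01,0,0.3,0,0,-0.2,0,-0.02,0,0.3]

```text
clock: 22.02
eef_pos: [0.4961, -0.1086, 0.0768]
tcp_rot: [-1.571, 0.013, -0.013]
wrist_force: [0.4, 2.2, -0.3]
finger_gap: 0.0298
```

Run:
```python
from h import *
ft();seq([0,.03])
```

```text
Ftan on tool along +a -2.20 radial out -0.39
now a -0.0044 r 0.0949 t 22.02 p [ 0.4961 -0.1086  0.0768] jaw deg 89.05 y [ 0.  0. -1.] F [ 0.42  2.2  -0.32] gap 0.0298 q [ 0.17  0.24 -0.55 -0.   -0.79 -1.76]
0 [0.04, -0.07, -0.04] [-0.0, -0.009, 0.0]
0.03 [0.04, -0.07, -0.32] [-0.0, -0.039, 0.0]
```

>>> play_rows:
  motion: [0,0,-0.1,0,-0.01,0,0.3,0,0,-0.2,0,-0.02,0,0.3]

```text
clock: 22.28
eef_pos: [0.4961, -0.1107, 0.0768]
tcp_rot: [-1.571, -0.003, 0.003]
wrist_force: [-0.2, 1.7, -0.1]
finger_gap: 0.0298
```

Run:
```python
from h import *
ft();seq([0,.03])
```

```text
Ftan on tool along +a -1.67 radial out 0.21
now a 0.0175 r 0.0949 t 22.27 p [ 0.4961 -0.1107  0.0768] jaw deg 90.2 y [ 0.  0. -1.] F [-0.23  1.66 -0.14] gap 0.0298 q [ 0.17  0.24 -0.55 -0.   -0.79 -1.73]
0 [0.04, -0.07, 0.17] [-0.0, 0.011, 0.0]
0.03 [0.04, -0.07, -0.12] [-0.0, -0.019, 0.0]
```

>>> play_rows:
  motion: [0,0,-0.1,0,-0.01,0,0.3,0,0,-0.2,0,-0.02,0,0.3]

```text
clock: 22.52
eef_pos: [0.4961, -0.1128, 0.0768]
tcp_rot: [-1.571, -0.018, 0.018]
wrist_force: [0.1, 2.4, -0.1]
finger_gap: 0.0297
```

Run:
```python
from h import *
ft();seq([0,.03])
```

```text
Ftan on tool along +a -2.41 radial out -0.14
now a 0.0394 r 0.095 t 22.52 p [ 0.4961 -0.1128  0.0768] jaw deg 91.34 y [-0.  0. -1.] F [ 0.06  2.42 -0.12] gap 0.0297 q [ 0.16  0.24 -0.54 -0.   -0.79 -1.71]
0 [0.05, -0.07, 0.37] [-0.0, 0.031, -0.0]
0.03 [0.05, -0.07, 0.09] [-0.0, 0.001, -0.0]
```

Run:
```python
from h import *
grab('top','t6.png')
v=[cv2.imread(f'pics/{n}.png')[105:145,270:375] for n in ['top0','t5','t6']]
cv2.imwrite('pics/cmp6.png',cv2.resize(np.vstack(v),None,fx=5,fy=5,interpolation=cv2.INTER_CUBIC))
for v0 in v:
  g=v0[:,:,:].astype(int); print(g[10,50:75].tolist()[::1])
```

```text
[[68, 96, 60], [68, 96, 59], [70, 98, 62], [69, 97, 60], [69, 98, 61], [69, 97, 61], [68, 96, 60], [67, 96, 60], [67, 95, 59], [67, 96, 59], [68, 97, 60], [67, 95, 58], [68, 95, 59], [67, 95, 59], [67, 95, 58], [68, 95, 59], [68, 95, 59], [67, 95, 59], [67, 95, 59], [67, 95, 59], [68, 95, 59], [67, 93, 58], [67, 94, 59], [68, 95, 59], [65, 94, 58]]
[[85, 118, 75], [86, 118, 75], [85, 119, 76], [86, 119, 76], [86, 119, 76], [86, 119, 76], [86, 118, 76], [85, 118, 76], [85, 118, 75], [84, 118, 74], [85, 118, 75], [85, 118, 75], [85, 118, 75], [85, 117, 75], [84, 117, 74], [85, 117, 75], [84, 116, 74], [84, 116, 74], [84, 117, 75], [84, 116, 74], [85, 117, 75], [84, 116, 74], [85, 117, 75], [84, 116, 74], [85, 117, 74]]
[[85, 118, 75], [85, 118, 75], [86, 119, 77], [86, 119, 77], [86, 119, 77], [85, 118, 75], [86, 119, 76], [84, 117, 75], [84, 117, 75], [85, 118, 75], [85, 118, 75], [84, 117, 74], [85, 118, 74], [85, 117, 75], [84, 117, 75], [85, 117, 75], [84, 116, 73], [83, 116, 73], [84, 117, 74], [84, 117, 75], [84, 116, 74], [85, 117, 75], [85, 116, 74], [84, 116, 74], [84, 116, 74]]
```

View pics/cmp6.png

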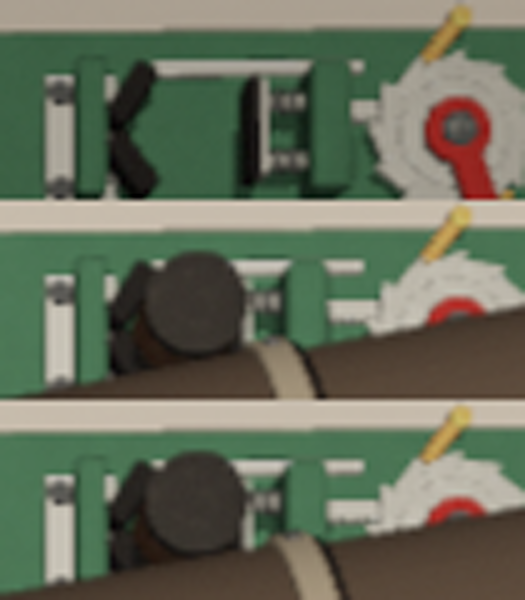

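>>> play_rows:
  motion: [0,0,-0.1,0,-0.01,0,0.3,0,0,-0.2,0,-0.02,0,0.3]

```text
clock: 22.82
eef_pos: [0.4962, -0.1148, 0.0768]
tcp_rot: [-1.57, -0.034, 0.034]
wrist_force: [-0.6, 2.7, 0.3]
finger_gap: 0.0298
```

Run:
```python
from h import *
ft();seq([0.1])
```

```text
Ftan on tool along +a -2.73 radial out 0.43
now a 0.0604 r 0.095 t 22.82 p [ 0.4962 -0.1148  0.0768] jaw deg 92.49 y [-0.  0. -1.] F [-0.57  2.71  0.35] gap 0.0298 q [ 0.16  0.24 -0.54 -0.   -0.79 -1.69]
0.1 [0.06, -0.07, -0.37] [-0.0, -0.049, -0.0]
```

>>> play_rows:
  motion: [0,0,-0.1,0,-0.01,0,0.3]

```text
clock: 22.95
eef_pos: [0.4962, -0.1158, 0.0768]
tcp_rot: [-1.57, -0.042, 0.042]
wrist_force: [-0.2, 2.4, 0.0]
finger_gap: 0.0299
```

Run:
```python
from h import *
ft();seq([0.1])
```

```text
Ftan on tool along +a -2.36 radial out 0.05
now a 0.0711 r 0.095 t 22.95 p [ 0.4962 -0.1158  0.0768] jaw deg 93.06 y [-0.  0. -1.] F [-0.2   2.35  0.  ] gap 0.0299 q [ 0.16  0.24 -0.54 -0.   -0.79 -1.67]
0.1 [0.06, -0.07, -0.27] [-0.0, -0.039, -0.0]
```

>>> play_rows:
  motion: [0,0,-0.1,0,-0.01,0,0.3]

```text
clock: 23.08
eef_pos: [0.4963, -0.1168, 0.0768]
tcp_rot: [-1.57, -0.05, 0.05]
wrist_force: [0.2, 2.7, 0.3]
finger_gap: 0.03
```

Run:
```python
from h import *
ft();seq([0.1])
```

```text
Ftan on tool along +a -2.72 radial out -0.41
now a 0.0816 r 0.095 t 23.07 p [ 0.4963 -0.1168  0.0768] jaw deg 93.64 y [-0.  0. -1.] F [0.21 2.74 0.25] gap 0.03 q [ 0.15  0.24 -0.54 -0.   -0.79 -1.66]
0.1 [0.05, -0.07, -0.17] [-0.0, -0.029, -0.0]
```

>>> play_rows:
  motion: [0,0,-0.1,0,-0.01,0,0.3]

```text
clock: 23.2
eef_pos: [0.4963, -0.1178, 0.0768]
tcp_rot: [-1.57, -0.058, 0.058]
wrist_force: [0.3, 3.1, -0.4]
finger_gap: 0.0299
```

Run:
```python
from h import *
ft();seq([0.1])
```

```text
Ftan on tool along +a -3.08 radial out -0.56
now a 0.0924 r 0.0951 t 23.2 p [ 0.4963 -0.1178  0.0768] jaw deg 94.21 y [-0.  0. -1.] F [ 0.3   3.12 -0.44] gap 0.0299 q [ 0.15  0.24 -0.54 -0.   -0.79 -1.65]
0.1 [0.06, -0.07, -0.07] [-0.0, -0.019, -0.0]
```

>>> play_rows:
  motion: [0,0,-0.1,0,-0.01,0,0.3]

```text
clock: 23.32
eef_pos: [0.4964, -0.1188, 0.0768]
tcp_rot: [-1.57, -0.065, 0.066]
wrist_force: [0.1, 3.7, 0.4]
finger_gap: 0.0299
```

Run:
```python
from h import *
ft();seq([0.1])
```

```text
Ftan on tool along +a -3.68 radial out -0.42
now a 0.1029 r 0.0951 t 23.32 p [ 0.4964 -0.1188  0.0768] jaw deg 94.78 y [-0.  0. -1.] F [0.07 3.7  0.36] gap 0.0299 q [ 0.15  0.24 -0.54 -0.   -0.79 -1.64]
0.1 [0.06, -0.07, 0.03] [-0.0, -0.009, -0.0]
```

>>> play_rows:
  motion: [0,0,-0.1,0,-0.01,0,0.3]

```text
clock: 23.45
eef_pos: [0.4965, -0.1198, 0.0768]
tcp_rot: [-1.57, -0.073, 0.073]
wrist_force: [1.1, 3.0, 0.1]
finger_gap: 0.0297
```

Run:
```python
from h import *
ft();seq([0.1])
```

```text
Ftan on tool along +a -2.91 radial out -1.46
now a 0.1132 r 0.0951 t 23.45 p [ 0.4965 -0.1198  0.0768] jaw deg 95.35 y [ 0.  0. -1.] F [1.14 3.04 0.07] gap 0.0297 q [ 0.15  0.24 -0.54 -0.   -0.79 -1.63]
0.1 [0.05, -0.07, 0.12] [-0.0, 0.001, 0.0]
```

>>> play_rows:
  motion: [0,0,-0.1,0,-0.01,0,0.3]

```text
clock: 23.58
eef_pos: [0.4966, -0.1208, 0.0768]
tcp_rot: [-1.569, -0.081, 0.081]
wrist_force: [-0.0, 1.7, -0.7]
finger_gap: 0.0298
```

Run:
```python
from h import *
ft();seq([0.1])
```

```text
Ftan on tool along +a -1.72 radial out -0.16
now a 0.1237 r 0.0951 t 23.57 p [ 0.4966 -0.1208  0.0768] jaw deg 95.93 y [ 0.  0. -1.] F [-0.04  1.73 -0.67] gap 0.0298 q [ 0.15  0.24 -0.54 -0.   -0.79 -1.61]
0.1 [0.06, -0.07, 0.22] [-0.0, 0.011, 0.0]
```

>>> play_rows:
  motion: [0,0,-0.1,0,-0.01,0,0.3]

```text
clock: 23.7
eef_pos: [0.4967, -0.1218, 0.0768]
tcp_rot: [-1.569, -0.089, 0.089]
wrist_force: [0.3, 2.4, -0.1]
finger_gap: 0.0298
```

Run:
```python
from h import *
ft();seq([0.1])
```

```text
Ftan on tool along +a -2.33 radial out -0.61
now a 0.1343 r 0.0951 t 23.7 p [ 0.4967 -0.1218  0.0768] jaw deg 96.5 y [ 0.  0. -1.] F [ 0.31  2.39 -0.09] gap 0.0298 q [ 0.14  0.24 -0.54 -0.   -0.79 -1.6 ]
0.1 [0.06, -0.07, 0.33] [-0.0, 0.021, 0.0]
```

Run:
```python
from h import *
grab('top','t7.png')
v=[cv2.imread(f'pics/{n}.png')[105:150,270:375] for n in ['top0','t6','t7']]
cv2.imwrite('pics/cmp7.png',cv2.resize(np.vstack(v),None,fx=5,fy=4.4,interpolation=cv2.INTER_CUBIC))
```

```text
(no output)
```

View pics/cmp7.png

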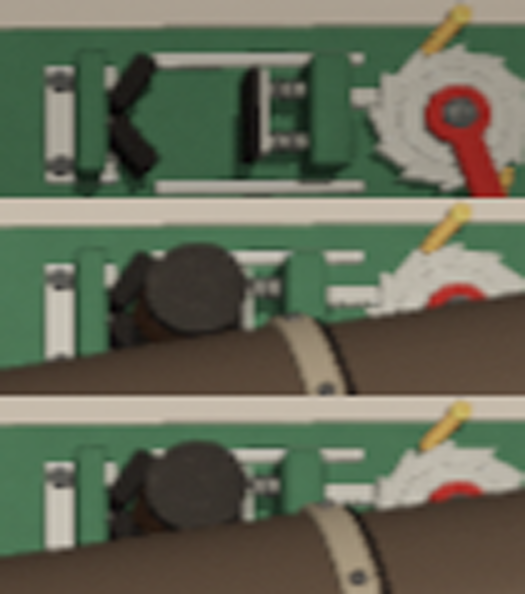

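Run:
```python
import cv2,numpy as np
for n in ['top0','t3','t5','t6','t7']:
    im=cv2.imread(f'pics/{n}.png').astype(float)
    p=im[119:123,320:350].mean(0)
    print(n,p[:,1].round().astype(int).tolist())
```

```text
top0 [58, 73, 124, 127, 103, 102, 103, 104, 104, 90, 64, 47, 65, 89, 96, 95, 95, 94, 94, 89, 91, 98, 96, 94, 94, 94, 108, 115, 111, 113]
t3 [76, 83, 88, 84, 79, 78, 74, 71, 69, 67, 64, 59, 57, 58, 57, 58, 58, 58, 59, 59, 59, 60, 61, 61, 60, 60, 60, 61, 62, 62]
t5 [142, 127, 128, 126, 118, 99, 68, 82, 108, 116, 117, 117, 116, 118, 111, 104, 116, 124, 121, 121, 121, 120, 118, 117, 116, 116, 129, 140, 134, 136]
t6 [141, 127, 128, 126, 112, 88, 68, 82, 110, 117, 117, 116, 116, 116, 112, 117, 126, 124, 121, 121, 121, 120, 118, 117, 116, 118, 130, 132, 126, 142]
t7 [141, 127, 128, 124, 104, 76, 76, 97, 112, 117, 116, 116, 116, 113, 106, 114, 126, 123, 121, 121, 120, 120, 118, 116, 116, 116, 116, 117, 122, 143]
```

Run:
```python
import cv2,numpy as np
b=cv2.imread('pics/w13.png')[190:330,290:420]
cv2.imwrite('pics/w13c.png',np.clip(cv2.resize(b,None,fx=5.5,fy=4.2,interpolation=cv2.INTER_CUBIC).astype(float)*1.5,0,255).astype(np.uint8))
```

```text
(no output)
```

View pics/w13c.png

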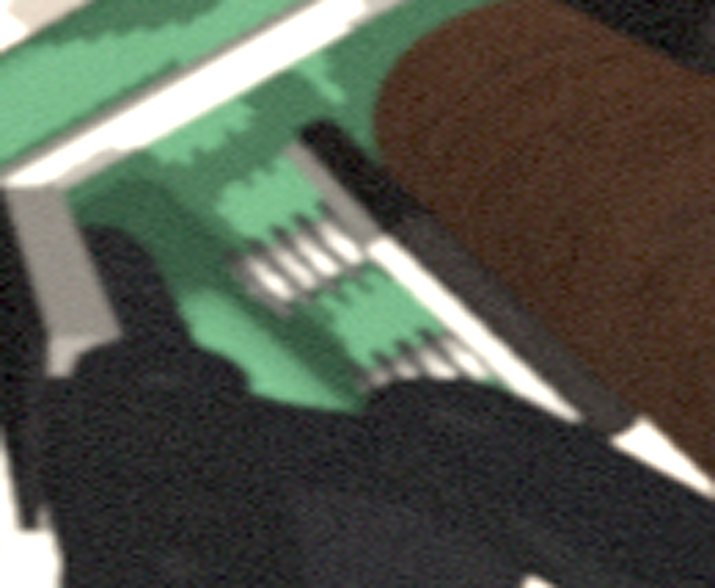

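Run:
```python
from h import *
_,w=grabw();w13=dict(w);w13['T']=np.load('w13T.npy');w2=dict(w);w2['T']=np.load('w2T.npy')
c=lambda x,y:((x+.5)/5.5-.5+290,(y+.5)/4.2-.5+190)
for z in(.045,.058):
  print(z,'w13 block front edge',onz(w13,*c(190,290),z)[:2],onz(w13,*c(250,395),z)[:2], onz(w13,*c(350,410),z)[:2],onz(w13,*c(225,295),z)[:2])
  c1=lambda x,y:((x+.5)/3.5-.5+180,(y+.5)/3.5-.5+40)
  print('w2 block front', onz(w2,*c1(200,128),z)[:2],onz(w2,*c1(200,62),z)[:2])
print('pad face w13',[onz(w13,*c(*p),.058)[:2].round(4) for p in [(330,125),(400,195),(520,305),(632,420)]])
```

```text
0.045 w13 block front edge [ 0.56950101 -0.03290827] [ 0.59008593 -0.03886768] [ 0.60065964 -0.03095263] [ 0.57302402 -0.03018681]
w2 block front [ 0.5931494  -0.03749023] [ 0.59279705 -0.05756581]
0.058 w13 block front edge [ 0.56173039 -0.03055034] [ 0.58083865 -0.03608225] [ 0.59065386 -0.02873499] [ 0.56500067 -0.0280241 ]
w2 block front [ 0.59232782 -0.03664179] [ 0.59198772 -0.05601903]
pad face w13 [array([ 0.5504, -0.003 ]), array([ 0.5644, -0.0035]), array([ 0.5883, -0.0034]), array([ 0.6138, -0.0045])]
```

Run:
```python
from h import *
seq([.1,0,-.1,-.2,-.3,-.4,-.5,-.6])
```

```text
now a 0.135 r 0.0951 t 23.8 p [ 0.4967 -0.1219  0.0768] jaw deg 96.48 y [ 0. -0. -1.] F [-0.06  2.14 -0.41] gap 0.0299 q [ 0.14  0.24 -0.54  0.   -0.79 -1.6 ]
0.1 [0.06, -0.07, 0.33] [0.0, 0.021, 0.0]
0 [0.13, -0.07, 1.27] [0.0, 0.121, 0.0]
-0.1 [0.29, -0.07, 2.2] [0.0, 0.221, 0.0]
-0.2 [0.54, -0.07, 3.12] [0.0, 0.321, 0.0]
-0.3 [0.88, -0.07, 4.0] [0.0, 0.421, 0.0]
-0.4 [1.31, -0.07, 4.84] [0.0, 0.521, 0.0]
-0.5 [1.82, -0.07, 5.63] [0.0, 0.621, 0.0]
-0.6 [2.41, -0.07, 6.37] [0.0, 0.721, 0.0]
```

>>> play_rows:
  motion: [0,0,-0.1,0,-0.01,0,0.3,0,0,-0.2,0,-0.02,0,0.3,0,0,-0.3,0,-0.03,0,0.3]

```text
clock: 24.18
eef_pos: [0.497, -0.1248, 0.0768]
tcp_rot: [-1.568, -0.113, 0.113]
wrist_force: [0.9, 2.9, -0.9]
finger_gap: 0.03
```

>>> play_rows:
  motion: [0.1,0,0.6,0,0.05,0,0.3,0.2,0,1.6,0,0.15,0,0.3,0.3,0,2.5,0,0.25,0,0.3,0.6,0,3.4,0,0.35,0,0.3,0.9,0,4.3,0,0.45,0,0.3,1.4,0,5.1,0,0.55,0,0.3,1.9,0,5.9,0,0.65,0,0.3,2.6,0,6.7,0,0.75,0,0.3]

```text
clock: 25.18
eef_pos: [0.5129, -0.0551, 0.0768]
tcp_rot: [-1.518, 0.478, -0.477]
wrist_force: [-0.5, -0.7, -0.0]
finger_gap: 0.03
```

Run:
```python
from h import *
ft();seq([-.65,-.68,-.7])
```

```text
Ftan on tool along +a 0.83 radial out -0.01
now a -0.6032 r 0.0954 t 25.18 p [ 0.5129 -0.0551  0.0768] jaw deg 55.04 y [-0.001 -0.001 -1.   ] F [-0.47 -0.69 -0.  ] gap 0.03 q [ 0.27  0.25 -0.53  0.   -0.79 -2.46]
-0.65 [0.1, -0.07, 0.44] [0.001, 0.048, -0.0]
-0.68 [0.12, -0.07, 0.72] [0.001, 0.078, -0.0]
-0.7 [0.13, -0.07, 0.91] [0.001, 0.098, -0.0]
```

>>> play_rows:
  motion: [0.1,0,0.5,0,0.05,0,0.3,0.1,0,0.8,0,0.08,0,0.3,0.15,0,0.95,0,0.1,0,0.3,0.15,0,0.95,0,0.1,0,0.3]

```text
clock: 25.68
eef_pos: [0.5198, -0.0479, 0.0767]
tcp_rot: [-1.499, 0.553, -0.553]
wrist_force: [-1.3, -0.4, 0.0]
finger_gap: 0.0297
```

Run:
```python
from h import *
ft();seq([-.7]);grab('top','t8.png');o,f=grabw('w16.png');np.save('w16T.npy',f['T'])
for n in ['top0','t5','t6','t7','t8']:
    im=cv2.imread(f'pics/{n}.png').astype(float)
    p=im[119:123,320:350].mean(0)
    print(n,p[:,1].round().astype(int).tolist())
v=[cv2.imread(f'pics/{n}.png')[105:150,270:375] for n in ['top0','t7','t8']]
cv2.imwrite('pics/cmp8.png',cv2.resize(np.vstack(v),None,fx=5,fy=4.4,interpolation=cv2.INTER_CUBIC))
```

```text
Ftan on tool along +a 1.18 radial out 0.73
now a -0.7073 r 0.0944 t 25.68 p [ 0.5198 -0.0479  0.0767] jaw deg 49.49 y [-0. -0. -1.] F [-1.33 -0.41  0.01] gap 0.0297 q [ 0.28  0.26 -0.52  0.   -0.8  -2.56]
-0.7 [-0.02, -0.08, -0.07] [0.0, 0.001, -0.0]
top0 [58, 73, 124, 127, 103, 102, 103, 104, 104, 90, 64, 47, 65, 89, 96, 95, 95, 94, 94, 89, 91, 98, 96, 94, 94, 94, 108, 115, 111, 113]
t5 [142, 127, 128, 126, 118, 99, 68, 82, 108, 116, 117, 117, 116, 118, 111, 104, 116, 124, 121, 121, 121, 120, 118, 117, 116, 116, 129, 140, 134, 136]
t6 [141, 127, 128, 126, 112, 88, 68, 82, 110, 117, 117, 116, 116, 116, 112, 117, 126, 124, 121, 121, 121, 120, 118, 117, 116, 118, 130, 132, 126, 142]
t7 [141, 127, 128, 124, 104, 76, 76, 97, 112, 117, 116, 116, 116, 113, 106, 114, 126, 123, 121, 121, 120, 120, 118, 116, 116, 116, 116, 117, 122, 143]
t8 [78, 68, 63, 62, 58, 59, 60, 61, 61, 62, 63, 64, 64, 65, 66, 66, 66, 67, 67, 68, 68, 68, 69, 70, 69, 70, 70, 70, 71, 71]
```

View pics/cmp8.png

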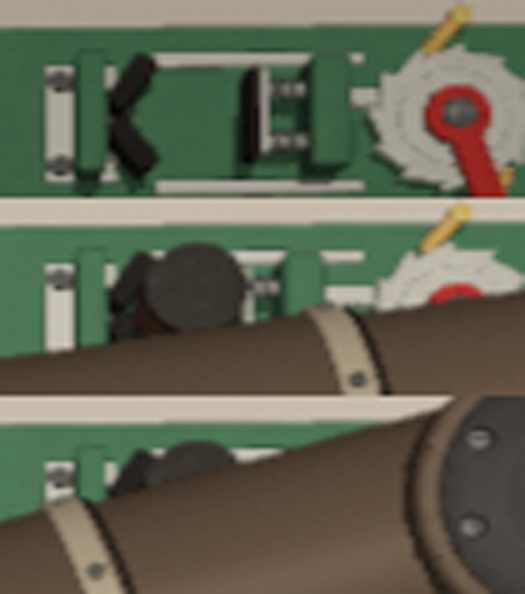

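Run:
```python
import cv2,numpy as np
b=np.vstack([cv2.imread(f'pics/{n}.png')[190:330,290:420] for n in ['w13','w16']])
cv2.imwrite('pics/w16c.png',np.clip(cv2.resize(b,None,fx=4,fy=2.1*1,interpolation=cv2.INTER_CUBIC).astype(float)*1.5,0,255).astype(np.uint8))
```

```text
(no output)
```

View pics/w16c.png

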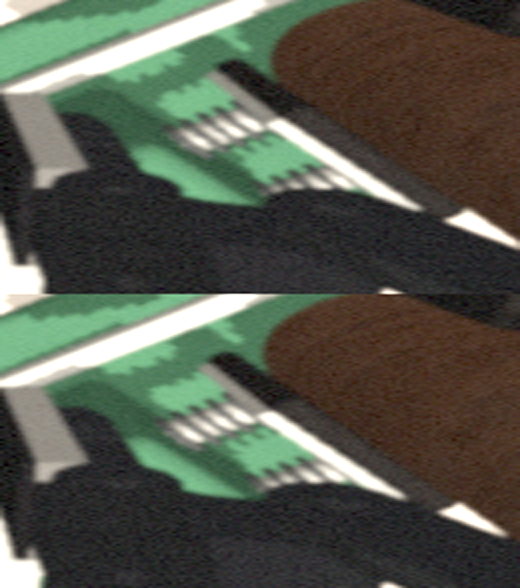

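Run:
```python
import cv2,numpy as np
b=np.vstack([cv2.imread(f'pics/{n}.png')[190:290,310:420] for n in ['w10','w13']])
b=np.hstack([b,np.vstack([cv2.imread('pics/w16.png')[190:290,310:420]]*2)])
cv2.imwrite('pics/w16d.png',np.clip(cv2.resize(b,None,fx=3.6,fy=2.95,interpolation=cv2.INTER_CUBIC).astype(float)*1.5,0,255).astype(np.uint8))
```

```text
(no output)
```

View pics/w16d.png

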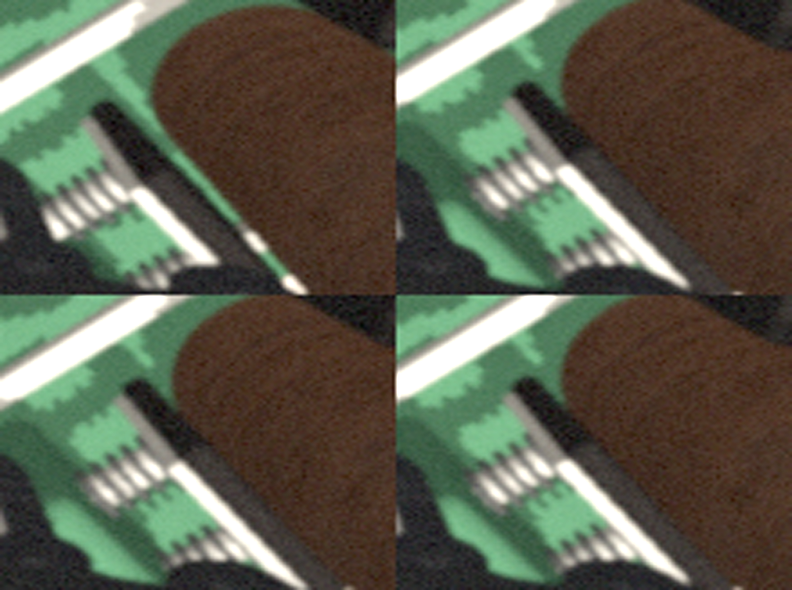

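>>> play_rows:
  motion: [0,0,0.1,0,0.01,0,0.3,0,0,0.2,0,0.02,0,0.3,0,0,0.2,0,0.02,0,0.3]

```text
clock: 26.15
eef_pos: [0.5201, -0.0475, 0.0766]
tcp_rot: [-1.497, 0.57, -0.568]
wrist_force: [-1.7, -8.7, 0.8]
finger_gap: 0.03
```

Run:
```python
from h import *
ft();seq([-.72]);o,f=grabw('w17.png')
im=cv2.imread('pics/w17.png');cv2.imwrite('pics/w17b.png',np.clip(cv2.resize(im[140:340,130:390],None,fx=3,fy=3,interpolation=cv2.INTER_CUBIC).astype(float)*2,0,255).astype(np.uint8))
```

```text
Ftan on tool along +a 7.64 radial out -4.42
now a -0.7131 r 0.0944 t 26.15 p [ 0.5201 -0.0475  0.0766] jaw deg 48.32 y [-0.002 -0.002 -1.   ] F [-1.72 -8.66  0.83] gap 0.03 q [ 0.29  0.26 -0.51  0.   -0.8  -2.59]
-0.72 [-0.01, -0.09, 0.07] [0.003, 0.0, -0.0]
```

View pics/w17b.png

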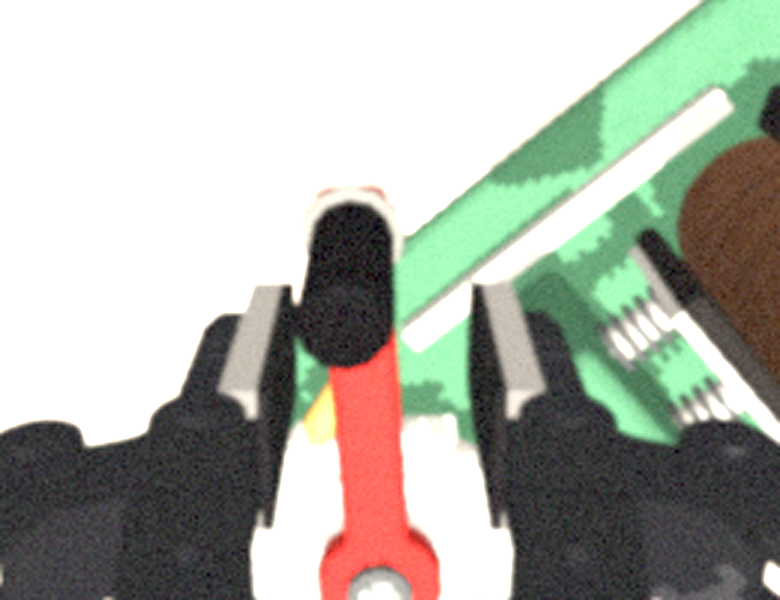

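Run:
```python
from h import *
seq([-.6,-.5,-.45,-.4,-.35,-.3])
```

```text
now a -0.7129 r 0.0944 t 26.2 p [ 0.5201 -0.0475  0.0766] jaw deg 48.32 y [-0.002 -0.002 -1.   ] F [-1.69 -6.93  1.17] gap 0.0297 q [ 0.29  0.26 -0.51  0.   -0.8  -2.59]
-0.6 [0.06, -0.08, -1.06] [0.003, -0.12, -0.001]
-0.5 [0.22, -0.08, -2.0] [0.003, -0.22, -0.001]
-0.45 [0.33, -0.08, -2.45] [0.003, -0.27, -0.001]
-0.4 [0.47, -0.08, -2.91] [0.003, -0.32, -0.001]
-0.35 [0.63, -0.08, -3.35] [0.003, -0.37, -0.001]
-0.3 [0.81, -0.08, -3.79] [0.003, -0.42, -0.001]
```

>>> play_rows:
  motion: [0.1,0,-1.0,0,-0.12,0,0.3,0.2,0,-1.8,0,-0.2,0,0.3,0.3,0,-2.4,0,-0.27,0,0.3,0.5,0,-2.9,0,-0.32,0,0.3]

```text
clock: 26.7
eef_pos: [0.506, -0.0708, 0.0769]
tcp_rot: [-1.546, 0.317, -0.319]
wrist_force: [-0.2, 3.9, -0.0]
finger_gap: 0.0303
```

Run:
```python
from h import *
ft();seq([-.3,-.2,-.15,-.1])
```

```text
Ftan on tool along +a -3.43 radial out 1.85
now a -0.4226 r 0.0936 t 26.7 p [ 0.506  -0.0708  0.0769] jaw deg 66.76 y [ 0.001  0.001 -1.   ] F [-0.25  3.89 -0.02] gap 0.0303 q [ 0.25  0.24 -0.54 -0.   -0.79 -2.22]
-0.3 [-0.05, -0.06, -1.15] [-0.001, -0.098, 0.001]
-0.2 [0.09, -0.06, -2.09] [-0.001, -0.198, 0.001]
-0.15 [0.19, -0.06, -2.55] [-0.001, -0.248, 0.001]
-0.1 [0.32, -0.06, -3.0] [-0.001, -0.298, 0.001]
```

>>> play_rows:
  motion: [-0.1,0,-0.6,0,-0.05,0,0.3,-0.1,0,-1.1,0,-0.1,0,0.3,0,0,-1.6,0,-0.15,0,0.3]

```text
clock: 27.08
eef_pos: [0.5001, -0.0853, 0.077]
tcp_rot: [-1.56, 0.199, -0.202]
wrist_force: [-0.4, 4.0, -0.6]
finger_gap: 0.03
```

Run:
```python
from h import *
ft();seq([-.2,-.1,-.05,0])
```

```text
Ftan on tool along +a -3.77 radial out 1.43
now a -0.2553 r 0.0942 t 27.07 p [ 0.5001 -0.0853  0.077 ] jaw deg 75.34 y [ 0.002  0.001 -1.   ] F [-0.4   4.01 -0.63] gap 0.03 q [ 0.22  0.24 -0.55 -0.   -0.78 -2.04]
-0.2 [-0.02, -0.05, -0.52] [-0.001, -0.048, 0.001]
-0.1 [0.07, -0.06, -1.46] [-0.001, -0.148, 0.002]
-0.05 [0.15, -0.06, -1.93] [-0.001, -0.198, 0.002]
0 [0.26, -0.06, -2.39] [-0.001, -0.248, 0.002]
```

>>> play_rows:
  motion: [0,0,-0.5,0,-0.05,0,0.3,0.1,0,-1.0,0,-0.1,0,0.3,0.1,0,-1.3,0,-0.14,0,0.3]

```text
clock: 27.45
eef_pos: [0.4974, -0.0981, 0.0769]
tcp_rot: [-1.568, 0.09, -0.092]
wrist_force: [-0.2, 4.2, 0.9]
finger_gap: 0.0302
```

Run:
```python
from h import *
ft();seq([-.05,0,.05,.08])
```

```text
Ftan on tool along +a -4.19 radial out 0.69
now a -0.116 r 0.0943 t 27.45 p [ 0.4974 -0.0981  0.0769] jaw deg 83.34 y [ 0.001  0.001 -1.   ] F [-0.17  4.24  0.86] gap 0.0302 q [ 0.19  0.24 -0.55 -0.   -0.78 -1.88]
-0.05 [-0.0, -0.06, -0.62] [-0.001, -0.058, 0.001]
0 [0.04, -0.06, -1.09] [-0.001, -0.108, 0.001]
0.05 [0.1, -0.06, -1.56] [-0.001, -0.158, 0.001]
0.08 [0.15, -0.06, -1.84] [-0.001, -0.188, 0.001]
```

>>> play_rows:
  motion: [0,0,-0.6,0,-0.06,0,0.3,0,0,-1.1,0,-0.11,0,0.3,0.1,0,-1.4,0,-0.14,0,0.3]

```text
clock: 27.82
eef_pos: [0.4965, -0.1123, 0.0768]
tcp_rot: [-1.57, -0.019, 0.018]
wrist_force: [-0.9, 5.1, 1.0]
finger_gap: 0.0302
```

Run:
```python
from h import *
ft();seq([.05])
```

```text
Ftan on tool along +a -5.09 radial out 0.74
now a 0.0343 r 0.0945 t 27.82 p [ 0.4965 -0.1123  0.0768] jaw deg 91.35 y [ 0.001  0.001 -1.   ] F [-0.87  5.07  1.  ] gap 0.0302 q [ 0.16  0.24 -0.54 -0.   -0.79 -1.71]
0.05 [0.0, -0.07, -0.15] [-0.001, -0.019, 0.001]
```

>>> play_rows:
  motion: [0,0,-0.1,0,-0.01,0,0.3,0,0,-0.2,0,-0.02,0,0.3]

```text
clock: 28.08
eef_pos: [0.4964, -0.1146, 0.0768]
tcp_rot: [-1.57, -0.034, 0.033]
wrist_force: [-1.2, 4.5, 1.8]
finger_gap: 0.0299
```

Run:
```python
from h import *
ft();seq([.05])
```

```text
Ftan on tool along +a -4.53 radial out 1.02
now a 0.0584 r 0.0947 t 28.07 p [ 0.4964 -0.1146  0.0768] jaw deg 92.45 y [ 0.  0. -1.] F [-1.25  4.47  1.81] gap 0.0299 q [ 0.16  0.24 -0.54 -0.   -0.79 -1.69]
0.05 [0.02, -0.07, 0.08] [-0.0, 0.001, 0.0]
```

>>> play_rows:
  motion: [0,0,-0.1,0,-0.01,0,0.3,0,0,-0.2,0,-0.02,0,0.3]

```text
clock: 28.32
eef_pos: [0.4965, -0.1167, 0.0768]
tcp_rot: [-1.57, -0.05, 0.05]
wrist_force: [0.2, 4.2, 1.4]
finger_gap: 0.0298
```

Run:
```python
from h import *
ft();seq([.05]);grab('top','t9.png')
im=cv2.imread(f'pics/t9.png').astype(float)
p=im[119:123,320:350].mean(0);print(p[:,1].round().astype(int).tolist())
```

```text
Ftan on tool along +a -4.14 radial out -0.55
now a 0.0809 r 0.0947 t 28.32 p [ 0.4965 -0.1167  0.0768] jaw deg 93.63 y [ 0.  0. -1.] F [0.24 4.17 1.4 ] gap 0.0298 q [ 0.15  0.24 -0.54 -0.   -0.79 -1.66]
0.05 [0.02, -0.07, 0.29] [-0.0, 0.021, 0.0]
[142, 124, 109, 76, 77, 101, 114, 116, 117, 116, 116, 112, 108, 118, 129, 127, 126, 124, 121, 121, 120, 120, 118, 116, 116, 118, 124, 125, 124, 146]
```

>>> play_rows:
  motion: [0,0,-0.1,0,-0.01,0,0.3,0,0,-0.2,0,-0.02,0,0.3]

```text
clock: 28.62
eef_pos: [0.4967, -0.1188, 0.0768]
tcp_rot: [-1.57, -0.065, 0.065]
wrist_force: [-0.4, 4.5, 1.2]
finger_gap: 0.03
```

Run:
```python
from h import *
ft();seq([.05])
```

```text
Ftan on tool along +a -4.50 radial out 0.02
now a 0.1026 r 0.0948 t 28.62 p [ 0.4967 -0.1188  0.0768] jaw deg 94.76 y [ 0.  0. -1.] F [-0.45  4.48  1.22] gap 0.03 q [ 0.15  0.24 -0.54 -0.   -0.79 -1.64]
0.05 [0.03, -0.07, 0.5] [-0.0, 0.041, 0.0]
```

>>> play_rows:
  motion: [0,0,-0.1,0,-0.01,0,0.3,0,0,-0.2,0,-0.02,0,0.3]

```text
clock: 28.88
eef_pos: [0.4968, -0.1208, 0.0769]
tcp_rot: [-1.569, -0.081, 0.081]
wrist_force: [-0.4, 5.1, 0.5]
finger_gap: 0.03
```

Run:
```python
from h import *
ft();seq([.05])
```

```text
Ftan on tool along +a -5.10 radial out -0.24
now a 0.1236 r 0.0948 t 28.88 p [ 0.4968 -0.1208  0.0769] jaw deg 95.91 y [ 0.  0. -1.] F [-0.35  5.1   0.48] gap 0.03 q [ 0.15  0.24 -0.54 -0.   -0.79 -1.61]
0.05 [0.05, -0.06, 0.7] [-0.0, 0.061, 0.0]
```

>>> play_rows:
  motion: [0,0,-0.1,0,-0.01,0,0.3,0,0,-0.2,0,-0.02,0,0.3]

```text
clock: 29.12
eef_pos: [0.4971, -0.1227, 0.0768]
tcp_rot: [-1.569, -0.097, 0.097]
wrist_force: [-0.4, 5.6, 1.3]
finger_gap: 0.0303
```

Run:
```python
from h import *
ft();seq([.1,0,-.1,-.2,-.3,-.4,-.5,-.6])
```

```text
Ftan on tool along +a -5.60 radial out -0.35
now a 0.1444 r 0.0948 t 29.12 p [ 0.4971 -0.1227  0.0768] jaw deg 97.06 y [ 0.  0. -1.] F [-0.42  5.6   1.26] gap 0.0303 q [ 0.14  0.24 -0.54 -0.   -0.79 -1.59]
0.1 [0.04, -0.07, 0.42] [-0.0, 0.031, 0.0]
0 [0.11, -0.07, 1.36] [-0.0, 0.131, 0.0]
-0.1 [0.28, -0.07, 2.29] [-0.0, 0.231, 0.0]
-0.2 [0.54, -0.07, 3.2] [-0.0, 0.331, 0.0]
-0.3 [0.9, -0.07, 4.08] [-0.0, 0.431, 0.0]
-0.4 [1.33, -0.07, 4.91] [-0.0, 0.531, 0.0]
-0.5 [1.85, -0.07, 5.7] [-0.0, 0.631, 0.0]
-0.6 [2.45, -0.07, 6.44] [-0.0, 0.731, 0.0]
```

>>> play_rows:
  motion: [0,0,0.4,0,0.03,0,0.3,0.1,0,1.4,0,0.13,0,0.3,0.2,0,2.0,0,0.2,0,0.3,0.3,0,2.3,0,0.23,0,0.3]

```text
clock: 29.62
eef_pos: [0.4971, -0.0998, 0.0768]
tcp_rot: [-1.57, 0.085, -0.085]
wrist_force: [0.0, -0.2, 0.7]
finger_gap: 0.0301
```

Run:
```python
from h import *
ft();grab('top','t10.png')
for n in ['t9','t10']:
  im=cv2.imread(f'pics/{n}.png').astype(float)
  p=im[119:123,320:350].mean(0);print(p[:,1].round().astype(int).tolist())
v=[cv2.imread(f'pics/{n}.png')[105:150,270:375] for n in ['t5','t9','t10']]
cv2.imwrite('pics/cmp9.png',cv2.resize(np.vstack(v),None,fx=5,fy=4.4,interpolation=cv2.INTER_CUBIC))
seq([-.2,-.3,-.4,-.5,-.6,-.65,-.68,-.7])
```

```text
Ftan on tool along +a 0.17 radial out -0.06
[142, 124, 109, 76, 77, 101, 114, 116, 117, 116, 116, 112, 108, 118, 129, 127, 126, 124, 121, 121, 120, 120, 118, 116, 116, 118, 124, 125, 124, 146]
[142, 127, 117, 90, 70, 86, 111, 118, 117, 117, 117, 116, 110, 118, 129, 128, 126, 124, 121, 122, 121, 120, 119, 117, 117, 116, 125, 139, 138, 138]
now a -0.0999 r 0.0944 t 29.68 p [ 0.4972 -0.0996  0.0768] jaw deg 83.76 y [-0.    -0.001 -1.   ] F [ 0.54 -0.37 -0.72] gap 0.0297 q [ 0.19  0.24 -0.55  0.   -0.79 -1.87]
-0.2 [0.03, -0.07, 0.94] [0.001, 0.099, 0.0]
-0.3 [0.17, -0.07, 1.88] [0.001, 0.199, 0.0]
-0.4 [0.41, -0.07, 2.79] [0.001, 0.299, 0.0]
-0.5 [0.73, -0.07, 3.68] [0.001, 0.399, 0.0]
-0.6 [1.14, -0.07, 4.53] [0.001, 0.499, 0.0]
-0.65 [1.38, -0.07, 4.94] [0.001, 0.549, 0.0]
-0.68 [1.53, -0.07, 5.18] [0.001, 0.579, 0.0]
-0.7 [1.63, -0.07, 5.34] [0.001, 0.599, 0.0]
```

View pics/cmp9.png

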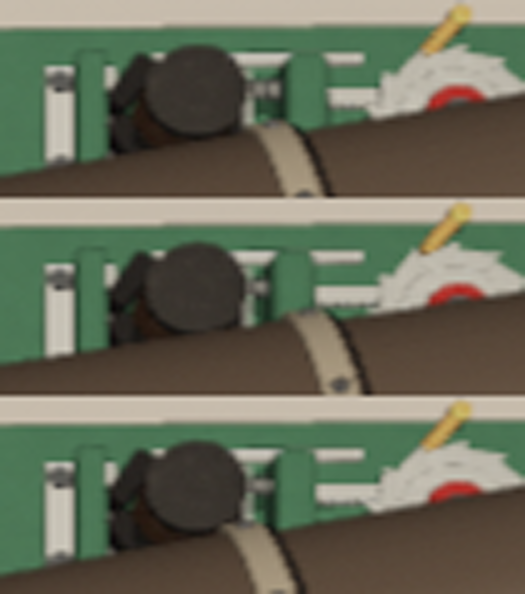

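>>> play_rows:
  motion: [0,0,0.9,0,0.1,0,0.3,0.2,0,1.9,0,0.2,0,0.3,0.4,0,2.8,0,0.3,0,0.3,0.7,0,3.7,0,0.4,0,0.3,1.1,0,4.5,0,0.5,0,0.3,1.4,0,4.9,0,0.55,0,0.3,1.6,0,5.3,0,0.6,0,0.3,1.6,0,5.3,0,0.6,0,0.3]

```text
clock: 30.68
eef_pos: [0.5188, -0.0488, 0.0767]
tcp_rot: [-1.5, 0.552, -0.552]
wrist_force: [-0.5, -0.6, -0.3]
finger_gap: 0.0299
```

Run:
```python
from h import *
ft();seq([-.70,-.708])
```

```text
Ftan on tool along +a 0.77 radial out 0.02
now a -0.6935 r 0.0945 t 30.68 p [ 0.5188 -0.0488  0.0767] jaw deg 49.56 y [-0. -0. -1.] F [-0.51 -0.57 -0.32] gap 0.0299 q [ 0.28  0.26 -0.52  0.   -0.79 -2.56]
-0.7 [0.0, -0.08, 0.06] [0.0, 0.002, 0.0]
-0.708 [0.0, -0.08, 0.14] [0.0, 0.01, 0.0]
```

>>> play_rows:
  motion: [0,0,0.1,0,0,0,0.3,0,0,0.15,0,0,0,0.3]

```text
clock: 30.92
eef_pos: [0.5195, -0.0476, 0.0768]
tcp_rot: [-1.499, 0.553, -0.553]
wrist_force: [-0.4, -0.4, 0.3]
finger_gap: 0.0298
```

Run:
```python
from h import *
ft();seq([-.70,-.708])
```

```text
Ftan on tool along +a 0.55 radial out 0.03
now a -0.7077 r 0.0948 t 30.93 p [ 0.5195 -0.0476  0.0768] jaw deg 49.52 y [-0. -0. -1.] F [-0.38 -0.4   0.34] gap 0.0298 q [ 0.29  0.26 -0.52  0.   -0.8  -2.56]
-0.7 [0.03, -0.07, -0.07] [0.0, 0.001, -0.0]
-0.708 [0.03, -0.07, 0.0] [0.0, 0.009, -0.0]
```

>>> play_rows:
  motion: [0,0,0.05,0,0,0,0.3,0,0,0.05,0,0,0,0.3]

```text
clock: 31.18
eef_pos: [0.5195, -0.0474, 0.0767]
tcp_rot: [-1.5, 0.554, -0.553]
wrist_force: [-2.3, -3.3, 0.9]
finger_gap: 0.0302
```

Run:
```python
from h import *
ft();seq([-.708])
```

```text
Ftan on tool along +a 4.02 radial out -0.42
now a -0.7098 r 0.0949 t 31.18 p [ 0.5195 -0.0474  0.0767] jaw deg 49.49 y [-0.001 -0.    -1.   ] F [-2.33 -3.3   0.9 ] gap 0.0302 q [ 0.29  0.26 -0.52  0.   -0.8  -2.56]
-0.708 [0.04, -0.08, -0.02] [0.001, 0.009, -0.0]
```

>>> play_rows:
  motion: [0,0,0.05,0,0,0,0.3,0,0,0.05,0,0,0,0.3]

```text
clock: 31.42
eef_pos: [0.5196, -0.0472, 0.0767]
tcp_rot: [-1.5, 0.554, -0.553]
wrist_force: [-1.8, -4.7, 0.7]
finger_gap: 0.0302
```

Run:
```python
from h import *
ft();seq([-.708])
```

```text
Ftan on tool along +a 4.75 radial out -1.76
now a -0.7119 r 0.0949 t 31.43 p [ 0.5196 -0.0472  0.0767] jaw deg 49.48 y [-0.001 -0.001 -1.   ] F [-1.81 -4.74  0.72] gap 0.0302 q [ 0.29  0.26 -0.52  0.   -0.8  -2.56]
-0.708 [0.04, -0.08, -0.04] [0.001, 0.009, -0.001]
```

At the home stop. Back off to centre the knob between the pads, lift straight out, and clear the view.

>>> play_rows:
  motion: [0,0,-0.3,0,0,0,0.3,0,0,-0.6,0,0,0,0.3,0,-2,-0.6,0,0,0,0.3,0,-6,-0.6,0,0,0,0.3,0,-12,-0.6,0,0,0,0.3,-4,-16,-4,0,0,0,0.3,-8,-18,-8,0,0,0,0.3,-8,-18,-8,0,0,0,0.3]

```text
clock: 32.42
eef_pos: [0.4058, -0.0556, 0.2596]
tcp_rot: [-1.494, 0.548, -0.557]
wrist_force: [0.4, 0.2, 0.9]
finger_gap: 0.0297
```

Run:
```python
from h import *
st()
# go to a place out of the top view of the vise
to([.40,-.35,.30],np.radians(49.5))
```

```text
t 32.42 p [ 0.4058 -0.0556  0.2596] jaw deg 49.52 y [ 0.007  0.003 -1.   ] F [0.43 0.16 0.93] gap 0.0297 q [ 0.35 -0.13 -0.47 -0.   -1.22 -2.63]
shift cm [ 18.69  -4.12 -22.74] turn [-0.007  0.     0.003] rows>= 5.0
```

>>> play_rows:
  motion: [4,-1,-5,0,0,0,0.3,8,-2,-10,0,0,0,0.3,12,-3,-15,0,0,0,0.3,16,-4,-20,0,0,0,0.3,18,-4,-22,0,0,0,0.3,18,-4,-22,0,0,0,0.3]

```text
clock: 33.17
eef_pos: [0.4015, -0.342, 0.2955]
tcp_rot: [-1.498, 0.557, -0.555]
wrist_force: [-0.2, 0.3, 0.0]
finger_gap: 0.0302
```

Run:
```python
from h import *
st();grab('top','t11.png');grab('scene','s11.png')
im=cv2.imread('pics/t11.png');cv2.imwrite('pics/t11b.png',cv2.resize(im[95:185,250:400],None,fx=5,fy=5,interpolation=cv2.INTER_CUBIC))
im=cv2.imread('pics/s11.png');cv2.imwrite('pics/s11b.png',cv2.resize(im[110:270,170:400],None,fx=3.4,fy=3.4,interpolation=cv2.INTER_CUBIC))
```

```text
t 33.17 p [ 0.4015 -0.342   0.2955] jaw deg 49.28 y [-0.002  0.001 -1.   ] F [-0.17  0.28  0.03] gap 0.0302 q [-0.33  0.08 -0.2  -0.   -1.3  -1.95]
```

View pics/t11.png

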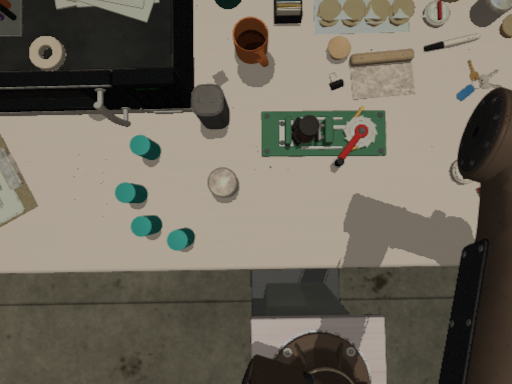

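View pics/t11b.png

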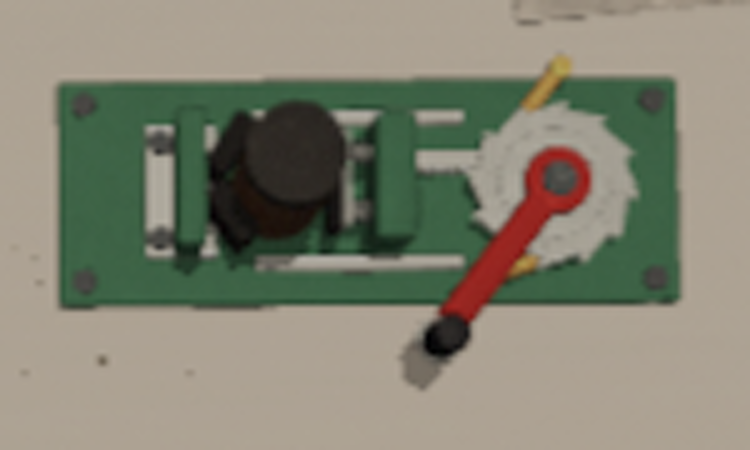

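View pics/s11b.png

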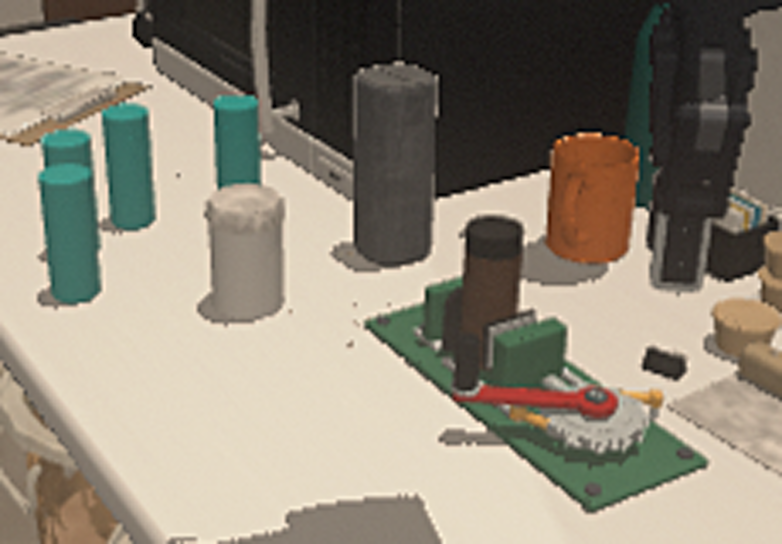

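Run:
```python
from h import *
_,t=grab('top');_,s=grab('scene')
ct=lambda x,y:((x+.5)/5-.5+250,(y+.5)/5-.5+95)
cs=lambda x,y:((x+.5)/3.4-.5+170,(y+.5)/3.4-.5+110)
k=onz(t,*ct(449,332),.086);d=k[:2]-PIV;print('knob',k,np.arctan2(-d[1],-d[0])-YAW,np.linalg.norm(d))
print('cap',onz(t,*ct(295,152),.127),tri(ray(t,*ct(295,152)),ray(s,*cs(495,228))))
```

```text
knob [ 0.5158304  -0.04860206  0.086     ] -0.675444511053613 0.09693119441084634
cap [0.59164946 0.02240371 0.127     ] (array([0.59276467, 0.02169693, 0.12451586]), np.float64(0.0016325013718376741))
```

Jar upright in the V, three notches closed, lever home. Handing in.

```bash
python3 -c "
from rig import ctrl
print(ctrl.close_job())"
```

```text
the job is handed in; nothing more can be done
None
```

The brown jar stands upright in the vise, closed by three notches. The lever is back at its home stop, and I handed the job in at about 33 s with the arm clear of everything.

**Notches and push**
- The first notch took about 2 N at the knob and the second about 3.5 N at most.
- The third took about 4.2 to 5.1 N, the first at or above 4 N, so I stopped there. I went slightly past that click, reaching 5.6 N, well under the 8 N that crushes.

**Last checks**
- **Jaw:** from the top camera it has travelled about 16.3 mm, against 16.5 mm for three notches.
- **Jar:** the cap centre is at (0.592, 0.022), within 3 mm of where I measured the seat in the V, so the jar is not leaning.
- **Lever:** the image gives an angle of -0.675. The stop is at -0.65, so this agrees within measuring error.
- **Other things:** the shaker and the turquoise jars look to be where they were in the before and after pictures. I compared these by eye only.

**What went wrong or disagreed**
- One swing was wasted because the lever had not gone fully back to home and only took up a tooth late. It clicked nothing in.
- Re-seating the lever after that pressed the home buffer with about 7.6 N along the swing (9 N in all), more than I meant. The last return pressed it with about 4.8 N.
- Force readings scatter by about 0.5 N. The second notch's peak is therefore close below 4 N, and I could not measure it more sharply.

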